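Turn out a cup of sherds onto the sorting board

TASK

Take the blue cup of dark pottery sherds from the slanted rack, carry it low over the round sorting board and turn it upside down there, close above the middle, so that all four sherds end in a heap on the board. Then lift the cup straight up, still upside down, until its mouth is at least 15 cm above the board, and put the empty cup back in its own place in the rack, mouth up as it was. Leave the white cup alone.

Things in the scene. Friction and masses are not known exactly. Their poses are not given: they have to be found in the camera images.
- blue_cup: Cup to empty: straight blue beaker, outer diameter 58 mm, 105 mm tall, 3 mm wall, 50-100 g, holding four loose dark sherds (30 x 24 x 7 mm, 20 g each). Origin: centre of its underside; z: along its axis to the open mouth. It starts leaning 40 degrees, mouth away from the robot. Grip it across the diameter from the robot's side, 50-60 mm above its bottom, 15-40 degrees below level.
- white_cup: Bystander: white beaker of the same size with pale sherds, in the other place of the rack. To be left where it is.
- board: Fixed round flat wooden sorting board, diameter 220 mm, 18 mm thick. Origin: centre of its underside, on the table; z up.
- rack: Fixed wood rack, two cradles. Origin: centre of its underside; x: level direction in which the cups lean; z up. Cup undersides are centred 85 mm up at x = 0, y = +85 or -85 mm (either cup in either). Each cradle: slanted floor, back stop 44 mm wide and 58 mm high (along the cup) on the far side, two fences 14 mm high 3 mm beside the cup; open to the robot and above: the cup comes out straight up.
There are look-alikes about, which are no part of the job. Leave any orange look-alike of the blue_cup alone.

How it is judged:
By the outcome, as a careful person would: the job done as asked, in the order asked, and still so for the second after the job is handed in, with the robot touching nothing.
It also fails if it takes over 56 s, if anything falls off the work surface, if the arm or the gripper's body presses on something with over 40 N, if the wrist force passes 120 N, or if a joint passes its speed limit or range.

ROBOT

A 6-joint arm with a two-finger parallel gripper is mounted at the origin on the work surface. World frame = base frame: x ahead of the robot, y to its left, z up, the work surface at z = 0. Lengths are in m, angles in degrees, forces in N, time in s.
With the tool pointing down it reaches from about 0.275 to 0.75 m from the base axis. Payload 10.2 kg.
Tool frame: the origin (TCP) lies between the finger pads; the fingertips stand tip_reach ahead of it and the grasp point (between the pads) lies 3 mm ahead of it (tip_reach is the distance from the TCP to the fingertips, in m); x points along the fingers, y is the direction in which the jaws open and shut, and the axes are right-handed (so a half turn about x gives the same grasp; the last joint's range is limited). The gripper opens to 85 mm and grips with 20 to 120 N. Pads are 22 mm wide; open, the fingers measure 114 mm over their backs; the gripper's body (76 mm by 85 mm) begins 54 mm behind the grasp point. The pads swing forward as they close: fully open they stand 13 mm farther back than shut.
Start: joints at [-84.076, 17.928, 85.812, -0, 76.261, -12.8], TCP at [0.169, -0.497, 0.253] pointing down, gripper open.
Joint ranges: [-168.41, 168.41], [-55.51, 124.54], [10.69, 146.95], [-70.63, 250.63], [1, 178], [-165.06, 165.06]. Speed limits (degrees/s): [136.94, 136.94, 172.46, 180, 180, 180].

INTERFACE

Orientations are given as [roll, pitch, yaw] about the fixed x, y, z axes, in that order (R = Rz(yaw) Ry(pitch) Rx(roll)).
In Python, from bench import observe, read_camera, camera_info, sign_off, search_frame, masks_of, tip_reach gives the robot as it stands. The module is installed in compiled form; this text tells all that it offers.
- The arm moves only by the shell command python3 -m handwheel 'ROWS' [OPENING] [FORCE]. ROWS is JSON, a list of rows, each an object with "dp": the shift along the tool's x, y, z in m, a list of three; "delta_rot": the turn, a rotation vector about the tool's x, y, z in degrees, a list of three. A call has 1 to 20 rows; each row shifts and turns the pose as measured when the row begins, along the tool's axes as they then stand; what a row does not reach is not made up. A row lasts 1/10 s, in which the tool goes at most 50 mm and 8.59 degrees, less where a joint would pass 70% of its speed; a pose out of reach is approached as far as the arm can. A call is refused whole if a number of a shift passes 0.05 or a number of a turn 8.59, either way. A call with a gripper value outside its range is refused whole. OPENING is the gripper command: -1 is shut, 1 is fully open, values between are in proportion, set as the call begins (- or left out, the last holds). The fingers move at their own pace and stop on an object; FORCE is the grip in N (left out, the last holds). Time passes only in rows, so rows that do not move let the fingers close. It gives the time, the measured TCP pose, the force and the opening at its end, in the units of the state.
- observe(): the state, without advancing time (a new reading comes with each control period).
- read_camera(name): name is "scene" or "side" or "wrist"; returns the picture (480x640x3 uint8, blue, green, red); there is no depth.
- camera_info(name): a dict with "K" (3x3 intrinsics, pixels), "k1" (the pictures are not rectified: a ray, as slopes to the right and down, at radius r is drawn at 1 + k1 r^2 times it, then the intrinsics apply), "world_from_camera" (4x4, takes a point from camera to world coordinates); the wrist camera has in their place "tool_from_camera" (4x4, takes a point from camera to tool coordinates, whose origin is the TCP and whose axes are the tool frame's). Camera axes: x right, y down, z forward; pixel columns grow to the right and rows downward; lengths in m; the calibration is good to about 2 mm. A picture is of the moment at which its call begins: read the wrist's pose just before it. camera_info takes no time and is no camera call.
- sign_off(): hands the job in, once; it reports no verdict.
Trained networks look in the newest picture that a camera, given by its name, has taken for a name from the list of things; names that differ only in an ending like _2 or _b are one class to them, and where a whole thing is asked for, a point or a joint stands for the part that bears it (a point fixed in the world has none). Each returns a list of dicts, best first, with "score" (0 to 1); they miss things now and then, are a little off and sometimes report something else, mostly with a low value. They report only what shows in the picture. A call takes as long as a camera call. They do not tell look-alikes from the thing itself.
- search_frame(camera, target): "bbox" ([left, top, right, bottom] in pixels, round what is visible of it).
- masks_of(camera, target): "pixels" (480x640 bool, what is visible of it) and "bbox" ([left, top, right, bottom] in pixels, round what is visible of it).
The state is a dict: "time": time; "joint_pos": joint angles; "joint_vel": joint speeds; "joint_efforts": joint torques, N m; "position": TCP position; "tool_rot": TCP orientation; "ft_force": force on the tool from outside, world axes, zero at the start; "torque": the same for the moment, N m; "finger_gap": opening from 0.0 (shut) to 1.0 (fully open).
Only numpy, scipy, OpenCV 4.12 (cv2) and the standard library are available. Lean on these libraries where they do the work, as an engineer would, in place of code of your own. Each camera call takes 0.05 s, during which the arm holds its last target.

## Working session

There is one attempt and no reset: what is moved stays moved. The work goes in short steps, Python scripts to look and compute and a shell command to move; the robot and the scene stay as the last step left them, time stands still between calls to the robot, and variables do not carry over. Pictures are saved under pics/ and viewed, and the job is handed in when it is done.

```bash
mkdir -p pics; ls
python3 - <<'E'
from bench import *
import bench, cv2, numpy as np
np.set_printoptions(precision=4,suppress=True)
print(observe()); print(tip_reach)
for c in ["scene","side","wrist"]:
    print(c,camera_info(c))
for c in ["scene","side"]:
    cv2.imwrite(f"pics/{c}0.png",read_camera(c))
    for t in ["blue_cup","board","rack"]:
        for r in search_frame(c,t): print(c,t,r)
E
```

```text
pics
{'time': 0.0, 'joint_pos': array([-84.0774,  17.9587,  85.8551,  -0.0009,  76.2617, -12.7998]), 'joint_vel': array([-0.0633, -0.0013,  0.1015, -0.0751, -0.0989,  0.0052]), 'joint_efforts': array([  0.0003, -41.2273, -25.9741,  -0.    ,   0.0043,  -0.    ]), 'position': array([ 0.1685, -0.497 ,  0.2527]), 'tool_rot': array([-102.1526,   89.9245,   96.5701]), 'ft_force': array([ 0.3914, -0.4539,  0.1075]), 'torque': array([-0.0084,  0.0074, -0.0179]), 'finger_gap': 1.0021944515453982}
0.022
scene {'K': array([[533.8331,   0.    , 318.8838],
       [  0.    , 533.8331, 250.1583],
       [  0.    ,   0.    ,   1.    ]]), 'k1': -0.021889259085259058, 'world_from_camera': array([[-0.3692,  0.5814, -0.725 ,  1.2459],
       [ 0.9292,  0.2428, -0.2785,  0.4294],
       [ 0.0141, -0.7766, -0.6299,  0.8267],
       [ 0.    ,  0.    ,  0.    ,  1.    ]])}
side {'K': array([[444.1911,   0.    , 322.1593],
       [  0.    , 444.1911, 240.6538],
       [  0.    ,   0.    ,   1.    ]]), 'k1': -0.06840008119995929, 'world_from_camera': array([[-0.736 , -0.4345,  0.5191, -0.0884],
       [-0.676
[... 658 characters left out ...]
3, 427.7, 274.7], 'score': 0.67}
scene blue_cup {'bbox': [445.7, 240.7, 499.8, 275.9], 'score': 0.57}
scene board {'bbox': [128.8, 238.3, 229.0, 309.0], 'score': 0.72}
scene rack {'bbox': [290.0, 289.1, 427.8, 381.1], 'score': 0.75}
side blue_cup {'bbox': [188.2, 230.4, 254.7, 281.5], 'score': 0.88}
side blue_cup {'bbox': [267.8, 186.1, 305.1, 226.9], 'score': 0.73}
side blue_cup {'bbox': [331.0, 167.9, 394.6, 221.3], 'score': 0.73}
side blue_cup {'bbox': [264.1, 366.8, 305.1, 442.8], 'score': 0.7}
side blue_cup {'bbox': [286.1, 299.0, 333.5, 360.5], 'score': 0.58}
side board {'bbox': [331.8, 168.5, 392.4, 221.0], 'score': 0.66}
side rack {'bbox': [203.2, 213.3, 268.0, 323.9], 'score': 0.86}
```

View pics/scene0.png

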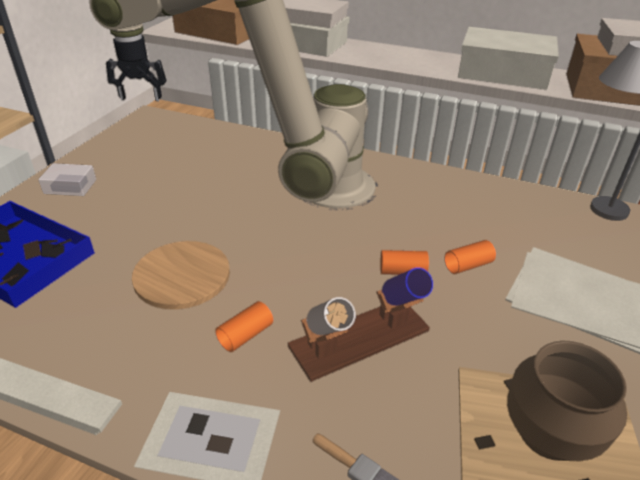

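View pics/side0.png

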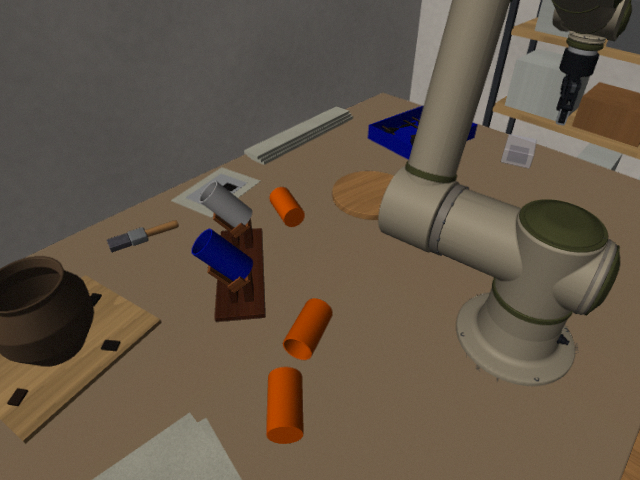

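The scene picture shows the board at (180,273), the rack at about (360,335) with the white cup at (330,318) and the blue cup at (405,288). Three orange look-alikes lie on the table. I'll zoom in to measure.

```bash
cat > h.py <<'E'
import numpy as np, cv2
from scipy.spatial.transform import Rotation as R
from bench import *
np.set_printoptions(precision=4,suppress=True)
def cam(name,T=None):
    c=camera_info(name); 
    return c["K"],c["k1"],(c["world_from_camera"] if T is None else T@c["tool_from_camera"])
def proj(name,P,T=None):
    K,k1,W=cam(name,T); P=np.atleast_2d(P)
    q=(P-W[:3,3])@W[:3,:3]; s=q[:,:2]/q[:,2:]
    s=s*(1+k1*(s**2).sum(1,keepdims=True))
    return s@K[:2,:2].T+K[:2,2]
def ray(name,uv,T=None):
    K,k1,W=cam(name,T); uv=np.atleast_2d(uv).astype(float)
    sd=(uv-K[:2,2])/np.array([K[0,0],K[1,1]]); s=sd.copy()
    for _ in range(20): s=sd/(1+k1*(s**2).sum(1,keepdims=True))
    d=np.c_[s,np.ones(len(s))]@W[:3,:3].T
    return W[:3,3],d/np.linalg.norm(d,axis=1,keepdims=True)
def onplane(name,uv,z,T=None):
    o,d=ray(name,uv,T); return o+d*((z-o[2])/d[:,2])[:,None]
def toolT(o=None):
    o=o or observe(); T=np.eye(4); T[:3,:3]=R.from_euler('xyz',o['tool_rot'],degrees=True).as_matrix(); T[:3,3]=o['position']; return T
E
python3 - <<'E'
from h import *
for c,(x0,y0,x1,y1) in {"scene":(270,230,450,390),"side":(180,170,320,330)}.items():
    im=cv2.imread(f"pics/{c}0.png")[y0:y1,x0:x1]
    s=min(800/(x1-x0),600/(y1-y0)); s=int(s*10)/10;print(c,s)
    cv2.imwrite(f"pics/{c}0z.png",cv2.resize(im,None,fx=s,fy=s,interpolation=cv2.INTER_CUBIC))
E
```

```text
scene 3.7
side 3.7
```

View pics/scene0z.png

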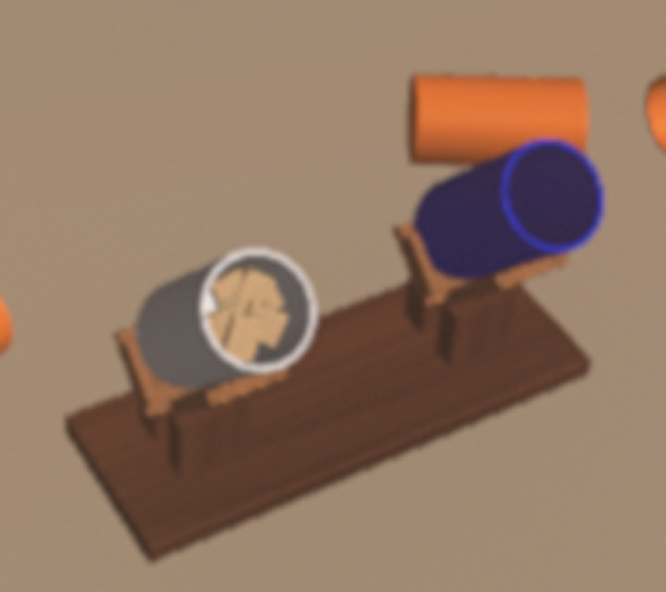

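View pics/side0z.png

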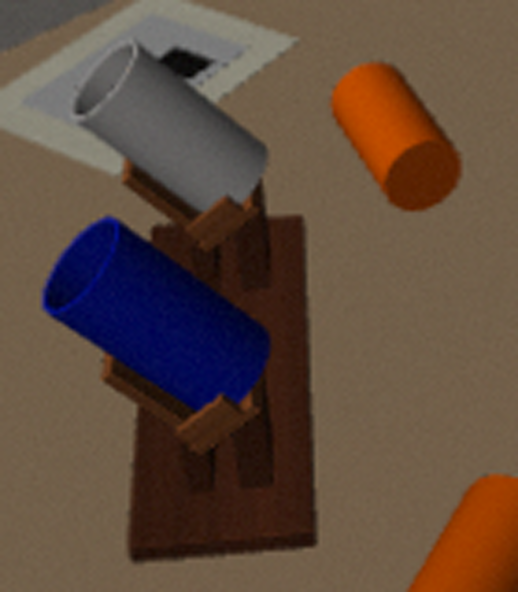

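```bash
cat > fit.py <<'E'
from h import *
from scipy.optimize import minimize
S=4
def cyl(b,a,r=.029,L=.105):
    u=np.cross(a,[0,0,1]);u/=np.linalg.norm(u);v=np.cross(a,u);t=np.linspace(0,2*np.pi,60)
    ring=r*(np.cos(t)[:,None]*u+np.sin(t)[:,None]*v)
    return np.r_[b+ring,b+L*a+ring]
def sil(c,P):
    uv=proj(c,P); h=cv2.convexHull((uv*S).astype(np.float32))
    m=np.zeros((480*S,640*S),np.uint8); cv2.fillPoly(m,[np.round(h+ (S-1)/2).astype(np.int32)],1); return m
def pose(p,lean=40,y=0,z=.085):
    yw=p[2]; d=np.array([np.cos(yw),np.sin(yw),0]); n=np.array([-d[1],d[0],0]); l=np.radians(lean)
    return np.array([p[0],p[1],z])+y*n, d*np.sin(l)+np.array([0,0,np.cos(l)])
def iou(a,b): return (a&b).sum()/(a|b).sum()
E
python3 - <<'E'
from fit import *
M={}
for c in ["scene","side"]:
    im=cv2.imread(f"pics/{c}0.png"); b,g,r=[im[...,i].astype(int) for i in range(3)]
    m=((b>1.25*g+8)&(b>1.15*r)).astype(np.uint8)
    read_camera(c)
    best=None
    n,l,st,ce=cv2.connectedComponentsWithStats(m)
    exp=(408,288) if c=="scene" else (222,255)
    lab=l[exp[1],exp[0]]; 
    if lab==0: print("nolab",im[exp[1],exp[0]])
    mm=(l==lab).astype(np.uint8); print(c,st[lab])
    # the nets
    for q in masks_of(c,"blue_cup"): print(q["bbox"],q["score"],iou(q["pixels"],mm>0))
    M[c]=cv2.resize(mm,None,fx=S,fy=S,interpolation=cv2.INTER_LINEAR)
    M[c]=(cv2.resize(mm.astype(np.float32),None,fx=S,fy=S,interpolation=cv2.INTER_LINEAR)>.5).astype(np.uint8)
np.savez("masks.npz",**M)
p0=onplane("scene",[395,292],.1)[0]; print(p0)
for fl in (True,):
  def f(p):
    b,a=pose(p); return -sum(iou(sil(c,cyl(b,a)),M[c]) for c in M)
  best=None
  for yw in np.radians([-90,-45,0,45,90]):
    s=np.array([[p0[0],p0[1],yw]]*4)+np.array([[0,0,0],[.03,0,0],[0,.03,0],[0,0,.5]])
    r=minimize(f,[p0[0],p0[1],yw],method="Nelder-Mead",options=dict(initial_simplex=s,xatol=1e-4,fatol=1e-4,maxiter=120))
    print(np.degrees(yw),r.x,np.degrees(r.x[2]),r.fun)
    if best is None or r.fun<best.fun: best=r
def g(p):
    b,a=pose(p,lean=p[3],z=p[4]); return -sum(iou(sil(c,cyl(b,a)),M[c]) for c in M)
r=minimize(g,[*best.x,40,.085],method="Nelder-Mead",options=dict(xatol=1e-4,fatol=1e-4,maxiter=300,initial_simplex=np.array([[*best.x,40,.085]]*6)+np.r_[np.zeros((1,5)),np.diag([.01,.01,.1,5,.01])]))
print("free",r.x,np.degrees(r.x[2]),r.fun)
b,a=pose(best.x)
for c in M:
    im=cv2.imread(f"pics/{c}0.png"); 
    big=cv2.resize(im,None,fx=S,fy=S); cs,_=cv2.findContours(sil(c,cyl(b,a)),cv2.RETR_EXTERNAL,cv2.CHAIN_APPROX_NONE); cv2.drawContours(big,cs,-1,(0,255,0),1)
    for yy in (.17,-.17):
        b2,a2=pose(best.x,y=yy); cs,_=cv2.findContours(sil(c,cyl(b2,a2)),cv2.RETR_EXTERNAL,cv2.CHAIN_APPROX_NONE); cv2.drawContours(big,cs,-1,(0,255,255),1)
    x,y=(270,240) if c=="scene" else (170,160)
    cv2.imwrite(f"pics/{c}fit.png",big[y*S:(y+150)*S,x*S:(x+190)*S])
E
```

```text
scene [ 383  268   50   37 1295]
[445.7, 239.8, 498.6, 272.2] 0.96 0.0
[378.9, 269.2, 434.7, 307.4] 0.95 0.9225712198685172
[380.9, 251.9, 429.0, 274.4] 0.72 0.0
side [ 191  228   62   53 1797]
[190.0, 229.8, 256.6, 283.0] 0.94 0.9646739130434783
[267.4, 186.5, 303.7, 225.4] 0.56 0.0
[0.4735 0.2955 0.1   ]
-90.0 [0.4518 0.2948 0.7466] 42.77542904838262 -1.8594669430667055
-45.0 [0.4523 0.2941 0.765 ] 43.83297100165701 -1.859598721733677
0.0 [0.4519 0.2944 0.7563] 43.332986931327575 -1.860730016234396
45.0 [0.452  0.2945 0.752 ] 43.08827694242625 -1.858182573443265
90.0 [0.452  0.2945 0.7627] 43.69691735926183 -1.8589426834676666
free [ 0.4519  0.2935  0.7709 40.9937  0.0846] 44.169871459140204 -1.8774468625259146
```

View pics/scenefit.png

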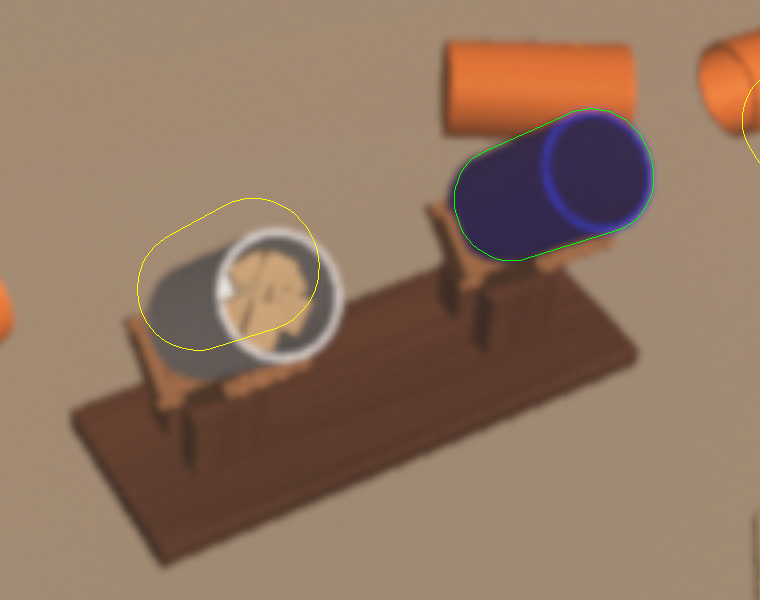

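View pics/sidefit.png

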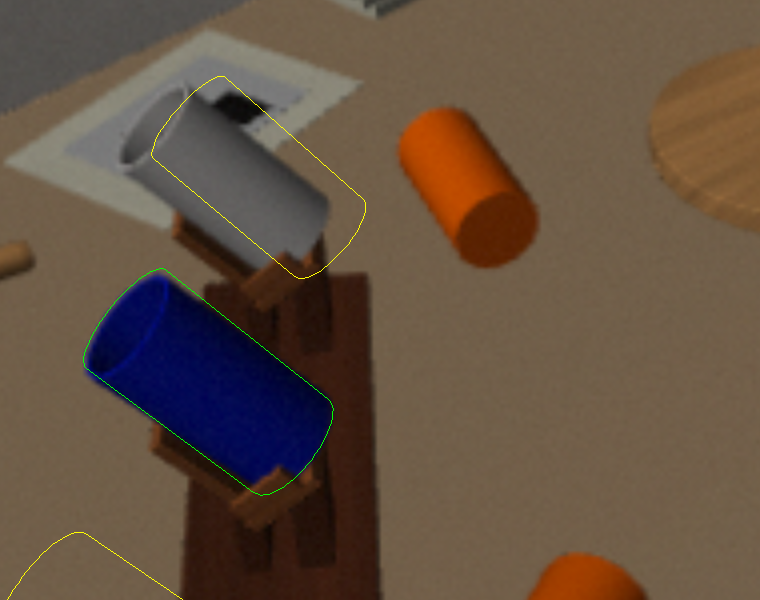

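Run:
```python
from fit import *
M=dict(np.load("masks.npz")); Wm={}
for c,e in (("scene",(330,318)),("side",(226,205))):
    read_camera(c)
    for q in masks_of(c,"white_cup"):
        print(c,q["bbox"],q["score"])
        m=q["pixels"]
        if m[e[1]-6:e[1]+6,e[0]-6:e[0]+6].mean()>.5 and c not in Wm:
            Wm[c]=(cv2.resize(m.astype(np.float32),None,fx=S,fy=S)>.5).astype(np.uint8)
def one(D,y,name,x0):
    def f(p):
        b,a=pose(p); return -sum(iou(sil(c,cyl(b,a)),D[c]) for c in D)
    r=minimize(f,x0,method="Nelder-Mead",options=dict(initial_simplex=np.array([x0]*4)+np.r_[np.zeros((1,3)),np.diag([.02,.02,.3])],xatol=1e-4,fatol=1e-4,maxiter=150)); print(name,r.x,np.degrees(r.x[2]),r.fun); return r.x
b=one(M,0,"blue",[.452,.2945,.7])
w0=onplane("scene",[318,322],.1)[0]
w=one(Wm,0,"white",[w0[0],w0[1],.7])
d=b[:2]-w[:2]; print("dist",np.linalg.norm(d),"yaw of line",np.degrees(np.arctan2(-d[0],d[1])))
def f(p):
    B,a=pose(p); V,a2=pose(p,y=-.17)
    return -sum(iou(sil(c,cyl(B,a)),M[c]) for c in M)-sum(iou(sil(c,cyl(V,a)),Wm[c]) for c in Wm)
x0=[.452,.2945,.7]
r=minimize(f,x0,method="Nelder-Mead",options=dict(initial_simplex=np.array([x0]*4)+np.r_[np.zeros((1,3)),np.diag([.01,.01,.1])],xatol=1e-4,fatol=1e-4,maxiter=150)); print("joint",r.x,np.degrees(r.x[2]),r.fun)
# base edges: scene corners of the plate (top); zoom/3.7+offset
pts=np.array([[68,422],[152,556],[588,368],[520,288]])/3.7+[270,230]
P=onplane("scene",pts,.012); print(P)
e=P[2]-P[1]; print("base yaw", np.degrees(np.arctan2(-e[0],e[1])), np.linalg.norm(e))
# board
for c in ["scene","side"]:
    read_camera(c)
    for q in masks_of(c,"board"):
        print(c,q["bbox"],q["score"])
        cs,_=cv2.findContours(q["pixels"].astype(np.uint8),cv2.RETR_EXTERNAL,cv2.CHAIN_APPROX_NONE)
        k=max(cs,key=cv2.contourArea)[:,0,:]; X=onplane(c,k,.018)[:,:2]
        (cx,cy),rad=cv2.minEnclosingCircle(X.astype(np.float32)); print(cx,cy,rad, X.min(0),X.max(0))
```

```text
scene [306.2, 299.5, 355.9, 334.3] 0.84
side [197.3, 178.1, 252.9, 225.1] 0.77
blue [0.4518 0.2945 0.7549] 43.25151140767042 -1.8608386929906242
white [0.5866 0.1825 0.8199] 46.97760468826998 -1.8798191724536544
dist 0.17530412685143354 yaw of line 50.26877712016018
joint [0.4555 0.2917 0.8738] 50.06574673035662 -3.6840108606485265
[[0.6072 0.1226 0.012 ]
 [0.6716 0.1979 0.012 ]
 [0.4617 0.3739 0.012 ]
 [0.415  0.3234 0.012 ]]
base yaw 50.03681875381 0.2739432310600423
scene [129.2, 241.9, 226.4, 311.3] 0.73
0.5143487453460693 -0.1912202537059784 0.11770610511302948 [ 0.3969 -0.3013] [ 0.6255 -0.0772]
side [329.3, 169.4, 391.0, 221.7] 0.91
0.5014461874961853 -0.17840412259101868 0.12151990830898285 [ 0.4122 -0.2972] [ 0.6092 -0.0675]
```

Run:
```python
from fit import *
T=toolT(); print(T)
read_camera("scene")
q=masks_of("scene","board")[0]
D=(cv2.resize(q["pixels"].astype(np.float32),None,fx=S,fy=S)>.5).astype(np.uint8)
im=cv2.imread("pics/scene0.png")
# colour-refined board: edge by comparing hue
def f(p): return -iou(sil("scene",cyl(np.array([p[0],p[1],0]),np.array([0,0.001,1.]),.11,.018)),D)
r=minimize(f,[.51,-.185],method="Nelder-Mead",options=dict(xatol=2e-4,fatol=1e-4)); print("board",r.x,r.fun)
big=cv2.resize(im,None,fx=S,fy=S); cs,_=cv2.findContours(sil("scene",cyl(np.array([*r.x,0]),np.array([0,0.001,1.]),.11,.018)),0,1); cv2.drawContours(big,cs,-1,(0,255,0),1)
cv2.imwrite("pics/board.png",big[220*S:330*S,110*S:250*S])
im=cv2.imread("pics/side0.png");big=cv2.resize(im,None,fx=S,fy=S); cs,_=cv2.findContours(sil("side",cyl(np.array([*r.x,0]),np.array([0,0.001,1.]),.11,.018)),0,1); cv2.drawContours(big,cs,-1,(0,255,0),1)
cv2.imwrite("pics/board2.png",big[130*S:260*S,300*S:440*S])
# orange cups positions
for uv in ([405,262],[470,257],[245,326]): print(onplane("scene",uv,.03))
```

```text
[[ 0.      0.321  -0.9471  0.1685]
 [ 0.     -0.9471 -0.321  -0.4972]
 [-1.     -0.     -0.      0.2533]
 [ 0.      0.      0.      1.    ]]
board [ 0.5033 -0.1955] -0.9567508841681884
[[0.2925 0.2772 0.03  ]]
[[0.2157 0.4145 0.03  ]]
[[0.6113 0.0293 0.03  ]]
```

```bash
python3 -m handwheel '[{"dp":[-0.02,0,0],"delta_rot":[0,0,8]},{"dp":[-0.02,0,0],"delta_rot":[0,0,8]},{"dp":[-0.02,0,0],"delta_rot":[0,0,8]}]'; python3 -c "
from h import *
o=observe();print(o['joint_pos'],o['position'],o['tool_rot'],o['time']);print(toolT(o))"
```

```text
time: 1.4
position: [0.166, -0.4908, 0.311]
tool_rot: [90.1, 65.6, -71.2]
ft_force: [0.3, -0.8, -0.7]
finger_gap: 0.997
[-87.3461   3.0173  98.2821   8.0229  55.3983 -19.2567] [ 0.166  -0.4908  0.311 ] [ 90.0749  65.5788 -71.2132] 1.4
[[ 0.1331  0.292  -0.9471  0.166 ]
 [-0.3914 -0.8624 -0.3209 -0.4908]
 [-0.9105  0.4134 -0.0005  0.311 ]
 [ 0.      0.      0.      1.    ]]
```

```bash
python3 -m handwheel '[{"dp":[0,-0.02,0],"delta_rot":[8,0,8]},{"dp":[0,-0.02,0],"delta_rot":[8,-5,0]},{"dp":[0,-0.02,0],"delta_rot":[0,-8,0]}]'; python3 -c "
from h import *
o=observe();print(repr(o['joint_pos']),o['position'],o['tool_rot'],o['time']);print(toolT(o))"
```

```text
time: 1.7
position: [0.1538, -0.4436, 0.2877]
tool_rot: [84.4, 59.6, -92.6]
ft_force: [-0.8, -0.1, -0.8]
finger_gap: 1.003
array([-82.6602,  -3.476 , 110.0064,  -7.2956,  43.6799,   8.3358]) [ 0.1538 -0.4436  0.2877] [ 84.4161  59.5979 -92.6401] 1.7
[[-0.0233  0.0577 -0.9981  0.1538]
 [-0.5055 -0.862  -0.038  -0.4436]
 [-0.8625  0.5037  0.0492  0.2877]
 [ 0.      0.      0.      1.    ]]
```

View pics/board.png

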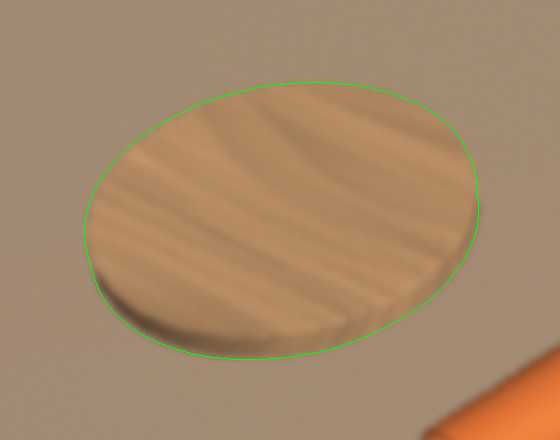

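View pics/board2.png

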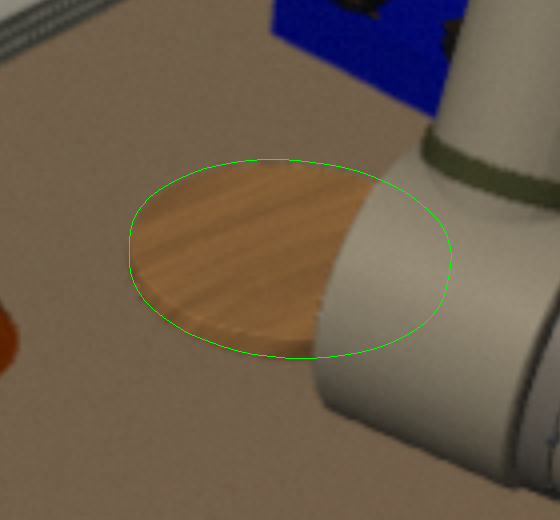

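The board fit agrees in both views, with its centre at (0.503, -0.195). Next I fit a kinematic model to plan the wrist within its joint ranges.

```bash
cat > kin.py <<'E'
from h import *
from scipy.optimize import least_squares
def tr(x,y,z): T=np.eye(4);T[:3,3]=[x,y,z];return T
def rot(ax,a): T=np.eye(4);T[:3,:3]=R.from_euler(ax,a,degrees=True).as_matrix();return T
# params d1,a1,yo,L2,a3,L3,d6
def fk(q,p):
    d1,a1,yo,L2,a3,L3,d6,e6=p
    T=rot('z',q[0])@tr(a1,yo,d1)@rot('y',q[1])@tr(0,0,L2)@rot('y',q[2])@tr(a3,0,L3)@rot('z',q[3])@rot('y',q[4])@rot('z',q[5])@tr(0,0,d6)
    # tool x = flange z ; tool y
    return T@rot('z',e6)@TT
TT=np.eye(4);TT[:3,:3]=np.array([[0,0,-1],[0,1,0],[1,0,0]]).astype(float)
Q=np.array([[-84.0774,17.9587,85.8551,-.0009,76.2617,-12.7998],[-87.3461,3.0173,98.2821,8.0229,55.3983,-19.2567],[-82.6602,-3.476,110.0064,-7.2956,43.6799,8.3358]])
X=[([.1685,-.497,.2527],[-102.1526,89.9245,96.5701]),([.166,-.4908,.311],[90.0749,65.5788,-71.2132]),([.1538,-.4436,.2877],[84.4161,59.5979,-92.6401])]
def mk(x):
    T=np.eye(4);T[:3,3]=x[0];T[:3,:3]=R.from_euler('xyz',x[1],degrees=True).as_matrix();return T
Ts=[mk(x) for x in X]
def res(p,Q=Q,Ts=Ts):
    o=[]
    for q,T in zip(Q,Ts):
        F=fk(q,p); o+=list((F-T)[:3,3]*1); o+=list((F-T)[:3,:3].ravel()*.1)
    return np.array(o)
best=None
for e in (0,90,180,270):
    r=least_squares(lambda z:np.r_[res(z),1e-3*(z[:7]-[.3,0,.1,.4,0,.4,.25])],[.3,0,.1,.4,0,.4,.25,e],x_scale=[.1]*7+[10])
    if best is None or r.cost<best.cost: best=r
P=best.x
RNG=np.array([[-168.41,168.41],[-55.51,124.54],[10.69,146.95],[-70.63,250.63],[1,178],[-165.06,165.06]])
def ik(T,q0,p=None):
    p=P if p is None else p
    def f(q):
        F=fk(q,p); return np.r_[(F-T)[:3,3]*10,(F-T)[:3,:3].ravel()]
    r=least_squares(f,np.clip(q0,RNG[:,0]+.1,RNG[:,1]-.1),bounds=(RNG[:,0],RNG[:,1]),x_scale=30)
    return r.x,np.linalg.norm(r.fun)
if __name__=="__main__":
    print(P,best.cost); print(np.abs(res(P)).reshape(3,-1))
E
python3 kin.py
```

```text
[ 0.202   0.0006  0.1163  0.4389  0.0399  0.3971  0.2333 90.    ] 7.059031232365574e-09
[[0. 0. 0. 0. 0. 0. 0. 0. 0. 0. 0. 0.]
 [0. 0. 0. 0. 0. 0. 0. 0. 0. 0. 0. 0.]
 [0. 0. 0. 0. 0. 0. 0. 0. 0. 0. 0. 0.]]
```

```bash
cat > plan.py <<'E'
from kin import *
YAW=50.; BLUE=np.array([.4545,.2925,.085]); LEAN=40; BOARD=np.array([.503,-.1955,.018])
PITCH=25.; HG=.055; OFF=.0
def mkT(x,y,p):
    T=np.eye(4); x=x/np.linalg.norm(x); y=y-x*(x@y); y/=np.linalg.norm(y)
    T[:3,0]=x;T[:3,1]=y;T[:3,2]=np.cross(x,y);T[:3,3]=p; return T
def heading(az): a=np.radians(az); return np.array([np.cos(a),np.sin(a),0])
def cupT(base,yaw,lean):
    d=heading(yaw); l=np.radians(lean); z=d*np.sin(l)+np.array([0,0,np.cos(l)]); y=np.cross([0,0,1],d); x=np.cross(y,z)
    T=np.eye(4);T[:3,0]=x;T[:3,1]=y;T[:3,2]=z;T[:3,3]=base; return T
def grasp(sgn,pitch=PITCH,back=0,blue=BLUE,yaw=YAW):
    C=cupT(blue,yaw,LEAN); d=heading(yaw); b=np.radians(pitch)
    x=d*np.cos(b)-np.array([0,0,np.sin(b)]); g=C[:3,3]+HG*C[:3,2]
    return mkT(x,sgn*C[:3,1],g-x*(OFF+back)), C
E
python3 - <<'E'
from plan import *
qs=observe()['joint_pos']
seeds=[[20,0,110,j4,40,j6] for j4 in (-40,60,130,200) for j6 in (-120,0,120)]
def best(T,seeds):
    rs=[ik(T,s) for s in seeds]; return min(rs,key=lambda r:r[1])
for sg in (1,-1):
    for back in (0,.1):
        T,C=grasp(sg,back=back); q,e=best(T,seeds); print("grasp",sg,back,q,round(e,4))
    T,C=grasp(sg); G=np.linalg.inv(T)@C
    # inverted: cup z down, mouth at board centre + 25 mm; tool heading az
    for az in range(-70,71,20):
        # tool x in cup frame
        th=np.degrees(np.arccos(G[0,2]))  # angle tool x - cup z
        b=np.radians(90-th); d=heading(az); x=d*np.cos(b)-np.array([0,0,np.sin(b)])
        # inverted pose: y horizontal, cup z = -z
        y=np.cross(d,[0,0,1])*sg  # upright had y = zxd*sg ; inverted flipped
        Ti=mkT(x,y,[0,0,0]); Ci=Ti@G
        m=Ci[:3,3]+.105*Ci[:3,2]; Ti[:3,3]=BOARD+[0,0,.025]-m
        q,e=best(Ti,seeds); print("  inv",sg,az,(Ti@G)[:3,2],q,round(e,4), Ti[:3,3])
E
```

```text
grasp 1 0 [  6.7668  27.1122 124.0004 121.0661  46.4473 117.1666] 0.0
grasp 1 0.1 [ -5.7907  13.4179 135.5888 106.3001  51.3426 123.0474] 0.0
  inv 1 -70 [-0. -0. -1.] [ -13.6538   40.96    115.5401  244.2576   63.2051 -111.8293] 0.0 [ 0.503  -0.1955  0.093 ]
  inv 1 -50 [ 0. -0. -1.] [-22.5681  38.234  126.3193 210.4351  61.4575 -98.0292] 0.0 [ 0.503  -0.1955  0.093 ]
  inv 1 -30 [ 0. -0. -1.] [-36.4576  37.264  132.6152 173.1127  64.9474 -88.75  ] 0.0 [ 0.503  -0.1955  0.093 ]
  inv 1 -10 [ 0. -0. -1.] [-50.2847  37.3118 132.1685 137.3163  67.1079 -82.6378] 0.0 [ 0.503  -0.1955  0.093 ]
  inv 1 10 [ 0. -0. -1.] [-58.3722  38.4696 125.1729 106.6605  69.5978 -73.78  ] 0.0 [ 0.503  -0.1955  0.093 ]
  inv 1 30 [ 0.  0. -1.] [-60.5143  41.422  114.0124  83.1819  76.5976 -64.7001] 0.0 [ 0.503  -0.1955  0.093 ]
  inv 1 50 [ 0.  0. -1.] [-58.8731  45.9188 100.8312  66.1954  87.4132 -58.7117] 0.0 [ 0.503  -0.1955  0.093 ]
  inv 1 70 [ 0.  0. -1.] [-55.0977  51.3157  86.9668  53.4063 100.1597 -56.4178] 0.0 [ 0.503  -0.1955  0.093 ]
grasp -1 0 [  6.7668  27.1122 124.0004 121.0661  46.4473 -62
[... 283 characters left out ...]
 [ 0.503  -0.1955  0.093 ]
  inv -1 -30 [ 0. -0. -1.] [-36.4576  37.264  132.6152 173.1127  64.9474  91.25  ] 0.0 [ 0.503  -0.1955  0.093 ]
  inv -1 -10 [ 0. -0. -1.] [-50.2847  37.3118 132.1685 137.3163  67.1079  97.3622] 0.0 [ 0.503  -0.1955  0.093 ]
  inv -1 10 [ 0. -0. -1.] [-58.3722  38.4696 125.1729 106.6605  69.5978 106.22  ] 0.0 [ 0.503  -0.1955  0.093 ]
  inv -1 30 [ 0.  0. -1.] [-60.5143  41.422  114.0124  83.1819  76.5976 115.2999] 0.0 [ 0.503  -0.1955  0.093 ]
  inv -1 50 [ 0.  0. -1.] [-58.8731  45.9188 100.8312  66.1954  87.4132 121.2883] 0.0 [ 0.503  -0.1955  0.093 ]
  inv -1 70 [ 0.  0. -1.] [-55.0977  51.3157  86.9668  53.4063 100.1597 123.5822] 0.0 [ 0.503  -0.1955  0.093 ]
```

```bash
cat >> plan.py <<'E'
def steps(Ta,Tb,tmax=.045,rmax=8.,n=None):
    D=np.linalg.inv(Ta)@Tb; rv=R.from_matrix(D[:3,:3]).as_rotvec(); t=D[:3,3]
    n=n or int(np.ceil(max(np.linalg.norm(t)/tmax,np.degrees(np.linalg.norm(rv))/rmax,1)))
    from scipy.linalg import logm,expm
    L=logm(D).real; E=expm(L/n)
    return n,E[:3,3],np.degrees(R.from_matrix(E[:3,:3]).as_rotvec())
def show(Ta,Tb,**k):
    n,dp,rv=steps(Ta,Tb,**k); print(n,'x {"dp":[%.3f,%.3f,%.3f],"delta_rot":[%.1f,%.1f,%.1f]}'%(*dp,*rv))
    return n
E
python3 - <<'E'
from plan import *
o=observe(); q0=o['joint_pos']
T,C=grasp(-1,back=.12); T[2,3]+=.03
q1,e=ik(T,[-6,13,135,106,51,-57]); print(q1,e,T[:3,3])
N=4; prev=fk(q0,P)
print(prev[:3,3],o['position'])
for k in range(1,N+1):
    q=q0+(q1-q0)*k/N; F=fk(q,P)
    n=show(prev,F); print(q,F[:3,3],F[:3,0], "wristz",(F[:3,3]-.2333*F[:3,0]), "maxjd/row",np.abs((q1-q0)/N/n).max()); prev=F
E
```

```text
[ -9.1008   4.6659 136.1545  96.8765  51.5648 -46.2075] 2.481779144280594e-15 [0.4073 0.2363 0.2078]
[ 0.1538 -0.4436  0.2877] [ 0.1538 -0.4436  0.2877]
6 x {"dp":[0.004,-0.022,-0.033],"delta_rot":[-1.9,4.1,-2.1]}
[-64.2704  -1.4405 116.5435  18.7474  45.6511  -5.3   ] [ 0.3323 -0.2982  0.224 ] [ 0.3571 -0.2117 -0.9098] wristz [ 0.249  -0.2488  0.4362] maxjd/row 4.340506275547748
5 x {"dp":[0.011,-0.028,-0.032],"delta_rot":[-1.7,4.4,-2.7]}
[-45.8805   0.595  123.0805  44.7904  47.6224 -18.9358] [ 0.4328 -0.1048  0.1986] [ 0.5617  0.1683 -0.81  ] wristz [ 0.3017 -0.1441  0.3875] maxjd/row 5.208607530657297
5 x {"dp":[0.014,-0.029,-0.022],"delta_rot":[-0.9,3.7,-2.4]}
[-27.4906   2.6304 129.6175  70.8335  49.5936 -32.5717] [0.451  0.0856 0.1991] [ 0.6086  0.4941 -0.6209] wristz [ 0.309  -0.0297  0.3439] maxjd/row 5.208607530657297
4 x {"dp":[0.014,-0.034,-0.014],"delta_rot":[-0.0,3.4,-2.2]}
[ -9.1008   4.6659 136.1545  96.8765  51.5648 -46.2075] [0.4073 0.2363 0.2078] [ 0.5826  0.6943 -0.4226] wristz [0.2714 0.0743 0.3064] maxjd/row 6.510759413321622
```

```bash
python3 -m handwheel '[{"dp":[0.004,-0.022,-0.033],"delta_rot":[-1.9,4.1,-2.1]},{"dp":[0.004,-0.022,-0.033],"delta_rot":[-1.9,4.1,-2.1]},{"dp":[0.004,-0.022,-0.033],"delta_rot":[-1.9,4.1,-2.1]},{"dp":[0.004,-0.022,-0.033],"delta_rot":[-1.9,4.1,-2.1]},{"dp":[0.004,-0.022,-0.033],"delta_rot":[-1.9,4.1,-2.1]},{"dp":[0.004,-0.022,-0.033],"delta_rot":[-1.9,4.1,-2.1]},{"dp":[0.011,-0.028,-0.032],"delta_rot":[-1.7,4.4,-2.7]},{"dp":[0.011,-0.028,-0.032],"delta_rot":[-1.7,4.4,-2.7]},{"dp":[0.011,-0.028,-0.032],"delta_rot":[-1.7,4.4,-2.7]},{"dp":[0.011,-0.028,-0.032],"delta_rot":[-1.7,4.4,-2.7]},{"dp":[0.011,-0.028,-0.032],"delta_rot":[-1.7,4.4,-2.7]}]' 1
python3 - <<'E'
from plan import *
o=observe(); q0=o['joint_pos']; print(q0,o['time']); F=fk(q0,P); print("fk err",F[:3,3]-o['position'])
T,C=grasp(-1,back=.12); T[2,3]+=.03
q1,e=ik(T,[-6,13,135,106,51,-57])
N=2; prev=F
for k in range(1,N+1):
    q=q0+(q1-q0)*k/N; F=fk(q,P); show(prev,F,tmax=.04); print(q,F[:3,3]); prev=F
E
```

```text
time: 2.8
position: [0.4351, -0.0919, 0.2004]
tool_rot: [162.9, 53.4, 18.7]
ft_force: [-0.0, -0.5, -0.1]
finger_gap: 1.001
[-44.6822   0.2823 123.3267  45.6577  48.1533 -19.3626] 2.8
fk err [-0.0002  0.0002  0.0002]
5 x {"dp":[0.014,-0.028,-0.021],"delta_rot":[-0.8,3.6,-2.3]}
[-26.8915   2.4741 129.7406  71.2671  49.8591 -32.7851] [0.4498 0.0916 0.2007]
4 x {"dp":[0.014,-0.033,-0.013],"delta_rot":[0.1,3.3,-2.0]}
[ -9.1008   4.6659 136.1545  96.8765  51.5648 -46.2075] [0.4073 0.2363 0.2078]
```

```bash
python3 -m handwheel '[{"dp":[0.014,-0.028,-0.021],"delta_rot":[-0.8,3.6,-2.3]},{"dp":[0.014,-0.028,-0.021],"delta_rot":[-0.8,3.6,-2.3]},{"dp":[0.014,-0.028,-0.021],"delta_rot":[-0.8,3.6,-2.3]},{"dp":[0.014,-0.028,-0.021],"delta_rot":[-0.8,3.6,-2.3]},{"dp":[0.014,-0.028,-0.021],"delta_rot":[-0.8,3.6,-2.3]},{"dp":[0.014,-0.033,-0.013],"delta_rot":[0.1,3.3,-2.0]},{"dp":[0.014,-0.033,-0.013],"delta_rot":[0.1,3.3,-2.0]},{"dp":[0.014,-0.033,-0.013],"delta_rot":[0.1,3.3,-2.0]},{"dp":[0.014,-0.033,-0.013],"delta_rot":[0.1,3.3,-2.0]},{"dp":[0,0,0],"delta_rot":[0,0,0]},{"dp":[0,0,0],"delta_rot":[0,0,0]}]'
python3 - <<'E'
from plan import *
o=observe(); q0=o['joint_pos']; print(q0,o['time']); F=fk(q0,P); print("fk err",F[:3,3]-o['position'])
T,C=grasp(-1,back=.12); T[2,3]+=.03
show(F,T)
Tm=toolT(o); np.save("Tw1.npy",Tm)
im=read_camera("wrist"); cv2.imwrite("pics/w1.png",im)
from fit import cyl
b,a=C[:3,3],C[:3,2]
for z in (b,): 
    uv=proj("wrist",cyl(b,a),Tm).reshape(2,-1,2)
    for r in uv: cv2.polylines(im,[np.round(r).astype(int)],True,(0,255,0),1)
V=BLUE-.17*np.cross([0,0,1],heading(YAW))
for r in proj("wrist",cyl(V,a),Tm).reshape(2,-1,2): cv2.polylines(im,[np.round(r).astype(int)],True,(0,255,255),1)
cv2.imwrite("pics/w1o.png",im)
for q in search_frame("wrist","blue_cup"): print(q)
E
```

```text
time: 3.9
position: [0.4037, 0.2554, 0.2103]
tool_rot: [179.9, 23.7, 51.0]
ft_force: [-0.8, 0.8, -0.2]
finger_gap: 0.999
[ -5.8227   5.2461 135.9404 100.2152  51.1395 -47.7544] 3.9
fk err [-0.0004  0.      0.0005]
1 x {"dp":[-0.010,0.015,0.008],"delta_rot":[0.5,-1.3,0.9]}
{'bbox': [302.1, 214.3, 382.4, 373.7], 'score': 0.94}
{'bbox': [117.2, 470.6, 141.8, 480.0], 'score': 0.53}
```

View pics/w1o.png

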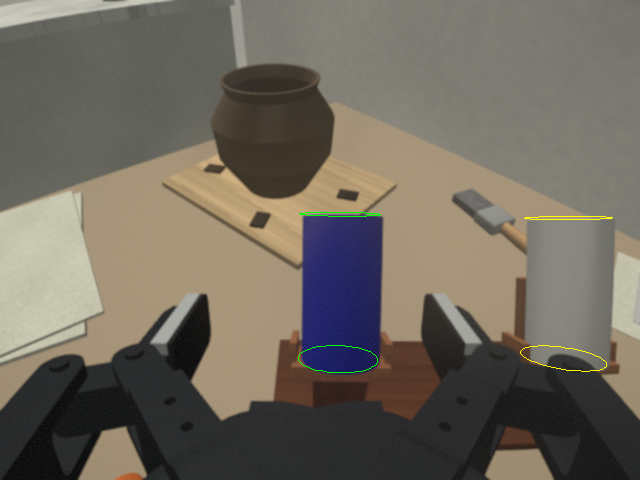

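Run:
```python
from plan import *
import fit; from fit import cyl,pose,iou,S
from scipy.optimize import minimize
Tm=np.load("Tw1.npy"); im=cv2.imread("pics/w1.png"); b,g,r=[im[...,i].astype(int) for i in range(3)]
m=((b>1.25*g+8)&(b>1.15*r)).astype(np.uint8); n,l,st,ce=cv2.connectedComponentsWithStats(m); k=l[300,342]; print(st[k])
mm=(l==k).astype(np.uint8); MW=(cv2.resize(mm.astype(np.float32),None,fx=S,fy=S)>.5).astype(np.uint8)
M=dict(np.load("masks.npz"))
def silw(Pt):
    uv=proj("wrist",Pt,Tm); h=cv2.convexHull((uv*S).astype(np.float32)); q=np.zeros((480*S,640*S),np.uint8); cv2.fillPoly(q,[np.round(h+(S-1)/2).astype(np.int32)],1); return q
for name,w in (("wrist",(0,0,1)),("all",(1,1,1)),):
  for yawfix in (None,np.radians(50)):
    def f(p):
        p=[*p,yawfix] if yawfix is not None else p
        B,a=pose(p); c=cyl(B,a)
        v=-w[2]*iou(silw(c),MW)
        if w[0]: v-=iou(fit.sil("scene",c),M["scene"])+iou(fit.sil("side",c),M["side"])
        return v
    x0=[.4545,.2925,.87][:2 if yawfix is not None else 3]
    nx=len(x0)
    r=minimize(f,x0,method="Nelder-Mead",options=dict(initial_simplex=np.array([x0]*(nx+1))+np.r_[np.zeros((1,nx)),np.diag([.01,.01,.1][:nx])],xatol=1e-4,fatol=1e-4,maxiter=120))
    print(name,yawfix,r.x,r.fun)
```

```text
[  302   215    80   160 12147]
wrist None [0.4559 0.2899 0.8899] -0.9563704378214751
wrist 0.8726646259971648 [0.4551 0.2905] -0.9561447538063322
all None [0.4536 0.2925 0.8204] -2.7879156776878373
all 0.8726646259971648 [0.4553 0.2913] -2.7767027502919324
```

```bash
sed -i 's/BLUE=np.array(\[.4545,.2925,.085\])/BLUE=np.array([.4552,.2907,.085])/' plan.py
python3 - <<'E'
from plan import *
F=toolT()
T,C=grasp(-1,back=.10); show(F,T)
T2,C=grasp(-1,back=0); show(T,T2)
E
```

```text
1 x {"dp":[0.021,0.016,0.036],"delta_rot":[0.5,-1.3,0.8]}
3 x {"dp":[0.033,0.000,0.000],"delta_rot":[0.0,0.0,0.0]}
```

```bash
python3 -m handwheel '[{"dp":[0.007,0.010,0.018],"delta_rot":[0.5,-1.3,0.8]},{"dp":[0.007,0.006,0.018],"delta_rot":[0,0,0]},{"dp":[0.0,0.0,0.0],"delta_rot":[0,0,0]}]'
python3 - <<'E'
from plan import *
F=toolT()
T,C=grasp(-1,back=.05); show(F,T)
T2,C=grasp(-1,back=0); show(F,T2,n=1)
E
```

```text
time: 4.3
position: [0.4182, 0.2398, 0.1721]
tool_rot: [179.7, 25.0, 49.6]
ft_force: [-0.4, 0.7, 0.3]
finger_gap: 1.005
2 x {"dp":[0.029,-0.002,-0.000],"delta_rot":[0.0,-0.0,-0.2]}
1 x {"dp":[0.108,-0.005,-0.001],"delta_rot":[0.1,-0.0,-0.4]}
```

```bash
python3 -m handwheel '[{"dp":[0.029,-0.002,0],"delta_rot":[0,0,-0.2]},{"dp":[0.029,-0.002,0],"delta_rot":[0,0,-0.2]},{"dp":[0,0,0],"delta_rot":[0,0,0]}]'
python3 - <<'E'
from plan import *
o=observe();F=toolT(o)
T2,C=grasp(-1,back=0); show(F,T2,n=1)
im=read_camera("wrist");cv2.imwrite("pics/w2.png",im)
from fit import cyl
for r in proj("wrist",cyl(C[:3,3],C[:3,2]),F).reshape(2,-1,2): cv2.polylines(im,[np.round(r).astype(int)],True,(0,255,0),1)
cv2.imwrite("pics/w2o.png",im)
E
```

```text
time: 4.6
position: [0.4531, 0.2812, 0.1493]
tool_rot: [179.9, 24.9, 49.6]
ft_force: [-0.6, -0.7, -0.8]
finger_gap: 1.0
1 x {"dp":[0.049,-0.005,0.002],"delta_rot":[-0.0,-0.1,-0.4]}
```

View pics/w2o.png

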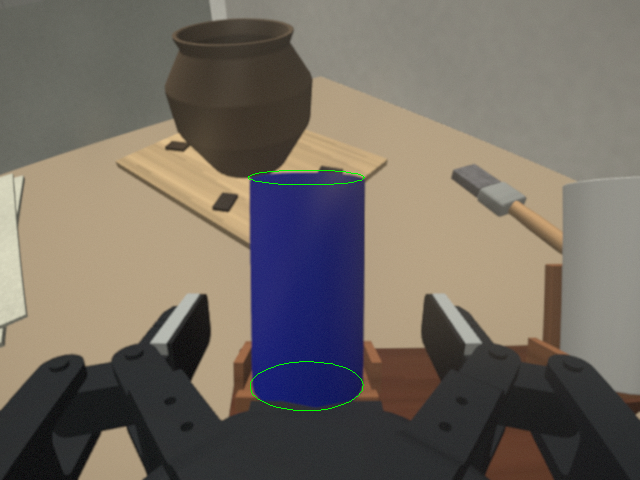

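```bash
python3 -m handwheel '[{"dp":[0.026,-0.003,0.001],"delta_rot":[0,0,-0.2]},{"dp":[0.026,-0.002,0.001],"delta_rot":[0,0,-0.2]},{"dp":[0,0,0],"delta_rot":[0,0,0]}]'
python3 - <<'E'
from plan import *
o=observe();F=toolT(o); print(o['ft_force'])
T2,C=grasp(-1,back=0); show(F,T2,n=1)
E
```

```text
time: 4.95
position: [0.4802, 0.3181, 0.1289]
tool_rot: [179.9, 24.7, 49.8]
ft_force: [-0.3, -0.3, 0.3]
finger_gap: 0.999
[-0.2874 -0.2764  0.3301]
1 x {"dp":[-0.001,-0.002,0.002],"delta_rot":[-0.0,-0.3,-0.2]}
```

```bash
python3 -m handwheel '[{"dp":[0.002,-0.002,0.001],"delta_rot":[0,0,0]},{"dp":[0,0,0],"delta_rot":[0,0,0]},{"dp":[0,0,0],"delta_rot":[0,0,0]},{"dp":[0,0,0],"delta_rot":[0,0,0]},{"dp":[0,0,0],"delta_rot":[0,0,0]},{"dp":[0,0,0],"delta_rot":[0,0,0]},{"dp":[0,0,0],"delta_rot":[0,0,0]},{"dp":[0,0,0],"delta_rot":[0,0,0]}]' -1 40
python3 - <<'E'
from plan import *
o=observe();F=toolT(o); print(o['ft_force'],o['torque'],F[:3,3])
T2,C=grasp(-1,back=0); show(F,T2,n=1)
im=read_camera("wrist")
from fit import cyl
for r in proj("wrist",cyl(C[:3,3],C[:3,2]),F).reshape(2,-1,2): cv2.polylines(im,[np.round(r).astype(int)],True,(0,255,0),1)
cv2.imwrite("pics/w3o.png",im)
np.save("Tgrasp.npy",F)
# lift direction straight up in tool axes
print("up in tool",F[:3,:3].T@[0,0,1])
E
```

```text
time: 5.75
position: [0.4788, 0.3174, 0.1298]
tool_rot: [179.9, 24.6, 49.6]
ft_force: [1.2, 0.2, -1.2]
finger_gap: 0.67
[ 1.1898  0.223  -1.2167] [-0.3669  0.3652 -0.0033] [0.4788 0.3174 0.1298]
1 x {"dp":[0.001,-0.001,0.003],"delta_rot":[-0.1,-0.4,-0.4]}
up in tool [-0.4168  0.0018 -0.909 ]
```

View pics/w3o.png

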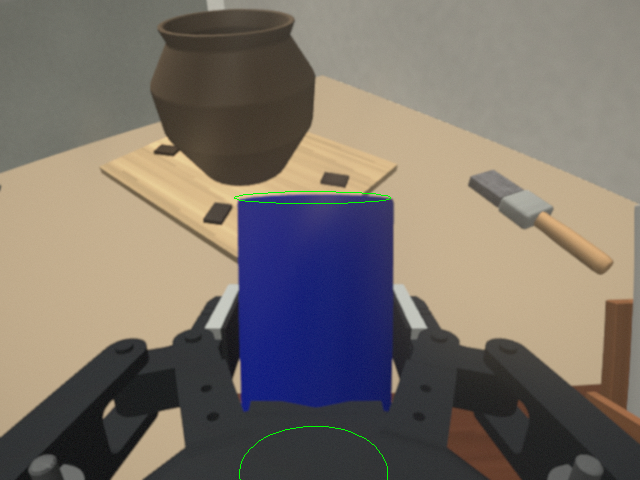

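```bash
cat > pour.py <<'E'
from plan import *
F0=np.load("Tgrasp.npy"); _,C0=grasp(-1); 
# cup in tool: symmetric, cup axis in tool x-z plane
G=np.linalg.inv(F0)@C0
z=G[:3,2].copy(); z[1]=0; z/=np.linalg.norm(z); TH=np.degrees(np.arccos(z[0])); B=90-TH
h=HG+.0; o=G[:3,3].copy(); o[1]=0
gp=o  # cup bottom in tool
MT=o+.105*z  # mouth in tool
def pp(theta,az,mxy,zt=None,zm=None):
    d=heading(az); b=np.radians(B); x=d*np.cos(b)-np.array([0,0,np.sin(b)])
    y=np.cross(d,[0,0,1]); T=mkT(x,y,[0,0,0]); T=T@rot('x',theta)
    m=T[:3,:3]@MT; T[:2,3]=np.array(mxy)-m[:2]; T[2,3]=zt if zt is not None else zm-m[2]
    return T
def cupz(T): return T[:3,:3]@z
E
python3 - <<'E'
from pour import *
print("TH",TH,B,MT,o)
q=observe()['joint_pos']
F=toolT(); L=F.copy(); L[2,3]+=.1; prev=F
ql,e=ik(L,q); print("lift",ql,e)
AZ=0; mx=BOARD[:2]
for th in range(0,181,30):
    T=pp(th,AZ,mx,zt=.1); qq,e=ik(T,ql if th==0 else qq); print(th,qq,round(e,4),T[:3,3],"mouth",T[:3,3]+T[:3,:3]@MT,cupz(T)[2])
# carry: lifted -> board
T2=pp(0,AZ,mx,zt=.15)
q2,e=ik(T2,ql); print(q2,e)
N=4;prev=L
for k in range(1,N+1):
    s=ql+(q2-ql)*k/N; Fk=fk(s,P); show(prev,Fk,tmax=.035,rmax=6); b=Fk[:3,3]+Fk[:3,:3]@o; print("  tcp",Fk[:3,3],"cup bottom",b,"cupz",cupz(Fk)); prev=Fk
E
```

```text
TH 74.63110927594231 15.368890724057692 [ 0.0141  0.     -0.0457] [-0.0137  0.      0.0556]
lift [  6.4931  12.7144 120.971  104.184   39.8453 -39.6424] 2.430646916844483e-15
0 [-59.1359  35.6162 132.7385 117.506   68.9351 -79.2996] 0.0 [ 0.4773 -0.1955  0.1   ] mouth [ 0.503  -0.1955  0.1403] 0.8595154272343406
30 [-56.4672  35.3848 134.6422 120.7776  69.3122 -51.1232] 0.0 [ 0.4789 -0.1727  0.1   ] mouth [ 0.503  -0.1955  0.1344] 0.7349515129741767
60 [-53.7801  35.3052 135.4745 123.7576  69.3351 -22.0588] 0.0 [ 0.4833 -0.1559  0.1   ] mouth [ 0.503  -0.1955  0.1183] 0.3946365704257557
90 [-52.0347  35.3356 135.1387 125.4453  68.9278   8.0374] 0.0 [ 0.4894 -0.1498  0.1   ] mouth [ 0.503  -0.1955  0.0963] -0.07024228638282949
120 [-51.8354  35.4748 133.8356 125.2771  68.2256  39.0353] 0.0 [ 0.4954 -0.1559  0.1   ] mouth [ 0.503  -0.1955  0.0742] -0.5351211431914147
150 [-53.1242  35.7407 131.8834 123.3884  67.4874  70.6955] 0.0 [ 0.4999 -0.1727  0.1   ] mouth [ 0.503  -0.1955  0.0581] -0.8754360857398361
180 [-55.3438  36.1142 129.6769 120.4612  66.9513 102.6753] 0.0 [ 0.5015 -0.1955  0.1   ] mouth [ 0.503  -0.1955  0.0522] -1.0
[-59.1359  25.8899 133.1153 113.9046  64.8705 -70.1415] 7.741855952397368e-13
4 x {"dp":[-0.010,0.031,0.012],"delta_rot":[1.3,0.3,2.4]}
  tcp [0.5275 0.1894 0.2009] cup bottom [0.5001 0.168  0.1554] cupz [0.494  0.3872 0.7784]
4 x {"dp":[-0.012,0.030,0.011],"delta_rot":[1.2,0.6,2.7]}
  tcp [0.5428 0.0561 0.1784] cup bottom [0.513  0.0417 0.1317] cupz [0.5393 0.2607 0.8008]
4 x {"dp":[-0.014,0.029,0.009],"delta_rot":[1.1,0.7,3.0]}
  tcp [ 0.5254 -0.0747  0.1616] cup bottom [ 0.4954 -0.0816  0.1134] cupz [0.5447 0.1261 0.8291]
4 x {"dp":[-0.015,0.028,0.008],"delta_rot":[0.9,0.8,3.4]}
  tcp [ 0.4773 -0.1955  0.15  ] cup bottom [ 0.4493 -0.1955  0.1   ] cupz [ 0.5111 -0.      0.8595]
```

```bash
python3 -m handwheel '[{"dp":[-0.004,0,-0.009],"delta_rot":[0,0,0]},{"dp":[-0.0083,0,-0.018],"delta_rot":[0,0,0]},{"dp":[-0.0083,0,-0.018],"delta_rot":[0,0,0]},{"dp":[-0.0083,0,-0.018],"delta_rot":[0,0,0]},{"dp":[-0.0083,0,-0.018],"delta_rot":[0,0,0]},{"dp":[-0.0083,0,-0.018],"delta_rot":[0,0,0]},{"dp":[0,0,0],"delta_rot":[0,0,0]}]'
python3 - <<'E'
from pour import *
o_=observe();F=toolT(o_); print(o_['ft_force'],o_['torque'],F[:3,3],o_['joint_pos'])
c=read_camera("scene"); cv2.imwrite("pics/s3.png",c[180:420,220:540]) 
im=read_camera("wrist"); cv2.imwrite("pics/w4.png",im)
E
```

```text
time: 6.5
position: [0.478, 0.3173, 0.2409]
tool_rot: [180.0, 24.9, 49.6]
ft_force: [-0.1, 0.1, -1.8]
finger_gap: 0.671
[-0.076   0.1027 -1.7757] [-0.4406  0.3602 -0.0574] [0.478  0.3173 0.2409] [  6.5214  11.1429 120.4217 101.3801  39.2198 -36.0535]
```

Run:
```python
from pour import *
F=toolT(); q=observe()['joint_pos']
def W(p,az,pitch):
    d=heading(az); b=np.radians(pitch); return mkT(d*np.cos(b)-np.array([0,0,np.sin(b)]),np.cross(d,[0,0,1]),p)
L=[W([.44,.17,.245],38,22),W([.45,0,.2],18,18),W([.465,-.13,.16],5,16),pp(0,0,BOARD[:2]+[0,.02],zt=.11)]
prev=F
for T in L:
    show(prev,T,tmax=.035,rmax=6); q,e=ik(T,q); print(T[:3,3],q,round(e,4),"bottom",T[:3,3]+T[:3,:3]@o,cupz(T)); prev=T
```

```text
5 x {"dp":[-0.024,0.016,0.009],"delta_rot":[0.9,0.6,2.1]}
[0.44  0.17  0.245] [-17.5269  -1.0316 135.9076  97.8091  50.4904 -40.782 ] 0.0 bottom [0.4136 0.1494 0.1986] [0.4783 0.3737 0.7947]
6 x {"dp":[-0.009,0.026,0.011],"delta_rot":[1.1,0.7,3.1]}
[0.45 0.   0.2 ] [-43.8958   7.562  142.8462 105.7744  60.6627 -60.0215] 0.0 bottom [ 0.4213 -0.0093  0.1514] [0.5231 0.17   0.8351]
4 x {"dp":[-0.001,0.033,0.011],"delta_rot":[1.0,0.5,3.1]}
[ 0.465 -0.13   0.16 ] [-55.9169  21.3134 138.5665 112.264   65.1942 -70.66  ] 0.0 bottom [ 0.4366 -0.1325  0.1104] [0.5186 0.0454 0.8538]
2 x {"dp":[0.011,0.023,0.023],"delta_rot":[0.7,0.3,2.4]}
[ 0.4773 -0.1755  0.11  ] [-57.0538  33.3484 134.7804 119.5461  68.4545 -79.304 ] 0.0 bottom [ 0.4493 -0.1755  0.06  ] [0.5111 0.     0.8595]
```

View pics/s3.png

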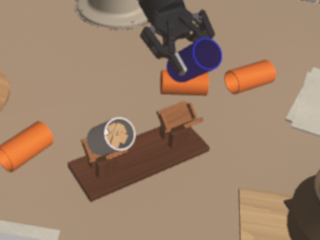

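```bash
python3 -m handwheel '[{"dp":[-0.022,0.016,0.008],"delta_rot":[0.9,0.6,2.1]},{"dp":[-0.023,0.016,0.009],"delta_rot":[0.9,0.6,2.1]},{"dp":[-0.024,0.016,0.009],"delta_rot":[0.9,0.6,2.1]},{"dp":[-0.024,0.016,0.009],"delta_rot":[0.9,0.6,2.1]},{"dp":[-0.020,0.018,0.009],"delta_rot":[0.9,0.6,2.1]}]'
python3 - <<'E'
from pour import *
F=toolT(); q=observe()['joint_pos']; print(q)
def W(p,az,pitch):
    d=heading(az); b=np.radians(pitch); return mkT(d*np.cos(b)-np.array([0,0,np.sin(b)]),np.cross(d,[0,0,1]),p)
L=[W([.475,0,.205],18,18),W([.475,-.11,.16],5,16)]
prev=F
for T in L:
    show(prev,T,tmax=.035,rmax=6); q,e=ik(T,q); print(T[:3,3],q,round(e,4),"bottom",T[:3,3]+T[:3,:3]@o,cupz(T)); prev=T
E
```

```text
time: 7.1
position: [0.4468, 0.1715, 0.2369]
tool_rot: [-179.5, 22.4, 38.3]
ft_force: [-0.1, -0.7, -1.0]
finger_gap: 0.673
[-16.7567   1.0747 135.2237  99.0069  50.0855 -41.9446]
6 x {"dp":[-0.008,0.027,0.008],"delta_rot":[1.1,0.7,3.2]}
[0.475 0.    0.205] [-39.7978   9.1909 138.9023 108.3496  57.9807 -58.1646] 0.0 bottom [ 0.4463 -0.0093  0.1564] [0.5231 0.17   0.8351]
4 x {"dp":[-0.003,0.027,0.013],"delta_rot":[1.0,0.5,3.1]}
[ 0.475 -0.11   0.16 ] [-51.5078  21.2438 138.7485 116.7532  63.8647 -71.468 ] 0.0 bottom [ 0.4466 -0.1125  0.1104] [0.5186 0.0454 0.8538]
```

```bash
python3 -m handwheel '[{"dp":[-0.008,0.027,0.008],"delta_rot":[1.1,0.7,3.2]},{"dp":[-0.008,0.027,0.008],"delta_rot":[1.1,0.7,3.2]},{"dp":[-0.008,0.027,0.008],"delta_rot":[1.1,0.7,3.2]},{"dp":[-0.008,0.027,0.008],"delta_rot":[1.1,0.7,3.2]},{"dp":[-0.008,0.027,0.008],"delta_rot":[1.1,0.7,3.2]},{"dp":[-0.008,0.027,0.008],"delta_rot":[1.1,0.7,3.2]},{"dp":[-0.003,0.027,0.013],"delta_rot":[1.0,0.5,3.1]},{"dp":[-0.003,0.027,0.013],"delta_rot":[1.0,0.5,3.1]},{"dp":[-0.003,0.027,0.013],"delta_rot":[1.0,0.5,3.1]},{"dp":[-0.003,0.024,0.013],"delta_rot":[1.0,0.5,3.1]},{"dp":[0,0,0],"delta_rot":[0,0,0]}]'
python3 - <<'E'
from pour import *
F=toolT(); q=observe()['joint_pos']; print(q, observe()['ft_force'])
print(cupz(F),"mouth",F[:3,3]+F[:3,:3]@MT)
im=read_camera("scene"); cv2.imwrite("pics/s5.png",im[150:400,80:400])
T0=pp(0,0,BOARD[:2]+[0,.02],zt=.115); show(F,T0,tmax=.03,rmax=6)
# pour segments
q,e=ik(T0,q); prev=T0
for th in (45,75,100,120,140,160,180):
    zt=np.interp(th,[0,90,180],[.115,.105,.098]); yo=np.interp(th,[0,90,120,180],[.02,.02,.015,0])
    T=pp(th,0,BOARD[:2]+[0,yo],zt=zt); n=show(prev,T,rmax=8.5); q,e=ik(T,q); print(th,T[:3,3],q,round(e,4),"mouth",T[:3,3]+T[:3,:3]@MT); prev=T
E
```

```text
time: 8.2
position: [0.4617, -0.121, 0.1475]
tool_rot: [-179.3, 16.8, 2.7]
ft_force: [-0.9, -1.1, -1.8]
finger_gap: 0.675
[-54.124   22.5371 140.5843 117.5283  64.5957 -73.6853] [-0.9489 -1.08   -1.8197]
[0.5326 0.013  0.8463] mouth [ 0.4884 -0.1203  0.1871]
3 x {"dp":[0.007,0.018,0.009],"delta_rot":[0.0,0.5,0.9]}
6 x {"dp":[0.001,-0.005,0.002],"delta_rot":[7.5,-0.0,0.0]}
45 [ 0.4808 -0.1432  0.11  ] [-52.6027  33.0582 137.0129 124.7366  68.7745 -36.5497] 0.0 mouth [ 0.503  -0.1755  0.1374]
4 x {"dp":[0.002,-0.001,0.003],"delta_rot":[7.5,0.0,-0.0]}
75 [ 0.4862 -0.1314  0.1067] [-50.1255  33.7643 137.074  127.5132  68.8949  -7.4738] 0.0 mouth [ 0.503  -0.1755  0.1143]
3 x {"dp":[0.002,0.000,-0.000],"delta_rot":[8.3,-0.0,-0.0]}
100 [ 0.4915 -0.1322  0.1042] [-49.3908  34.3588 136.2329 128.1909  68.65    17.6571] 0.0 mouth [ 0.503  -0.1772  0.0928]
3 x {"dp":[0.001,-0.001,-0.003],"delta_rot":[6.7,-0.0,-0.0]}
120 [ 0.4954 -0.1409  0.1027] [-49.9387  34.8033 135.0231 127.3896  68.2547  38.3687] 0.0 mouth [ 0.503  -0.1805  0.0769]
3 x {"dp":[0.001,-0.003,-0.004],"delta_rot":[6.7,-0.0,-0.0]}
140 [ 0.4986 -0.1561  0.1011] [-51.363   35.3101 133.4032 125.5655  67.8062  59.5037] 0.0 mouth [ 0.503  -0.1855  0.0636]
3 x {"dp":[0.001,-0.005,-0.004],"delta_rot":[6.7,-0.0,-0.0]}
160 [ 0.5007 -0.1749  0.0996] [-53.2398  35.8728 131.5702 123.2069  67.4089  80.8741] 0.0 mouth [ 0.503  -0.1905  0.0544]
3 x {"dp":[0.000,-0.007,-0.002],"delta_rot":[6.7,0.0,0.0]}
180 [ 0.5015 -0.1955  0.098 ] [-55.3438  36.4821 129.6385 120.5815  67.1187 102.367 ] 0.0 mouth [ 0.503  -0.1955  0.0502]
```

View pics/s5.png

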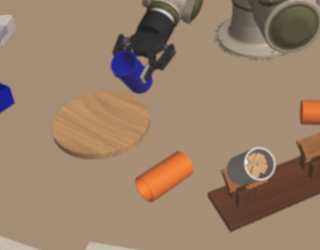

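```bash
python3 -m handwheel '[{"dp":[0.007,0.018,0.009],"delta_rot":[0,0.5,0.9]},{"dp":[0.007,0.018,0.009],"delta_rot":[0,0.5,0.9]},{"dp":[0.007,0.018,0.009],"delta_rot":[0,0.5,0.9]},{"dp":[0.001,-0.005,0.002],"delta_rot":[7.5,0,0]},{"dp":[0.001,-0.005,0.002],"delta_rot":[7.5,0,0]},{"dp":[0.001,-0.005,0.002],"delta_rot":[7.5,0,0]},{"dp":[0.001,-0.005,0.002],"delta_rot":[7.5,0,0]},{"dp":[0.001,-0.005,0.002],"delta_rot":[7.5,0,0]},{"dp":[0.001,-0.005,0.002],"delta_rot":[7.5,0,0]},{"dp":[0.001,-0.001,0.002],"delta_rot":[5,0,0]}]'
python3 - <<'E'
from pour import *
F=toolT(); q=observe()['joint_pos']; print(q, observe()['ft_force'])
print(F[:3,3],cupz(F),"mouth",F[:3,3]+F[:3,:3]@MT)
prev=F
for th in (75,100,120,140,160,180):
    zt=np.interp(th,[0,90,180],[.115,.105,.098]); yo=np.interp(th,[0,90,120,180],[.02,.02,.015,0])
    T=pp(th,0,BOARD[:2]+[0,yo],zt=zt); n=show(prev,T,rmax=8.5); q,e=ik(T,q); print(th,T[:3,3],round(e,4)); prev=T
E
```

```text
time: 9.25
position: [0.4837, -0.1293, 0.1113]
tool_rot: [-128.1, 15.5, 1.0]
ft_force: [0.4, 0.1, -1.8]
finger_gap: 0.67
[-50.7456  32.4297 137.4406 125.5616  68.4176 -29.6064] [ 0.3598  0.1495 -1.7602]
[ 0.4837 -0.1293  0.1113] [ 0.4272 -0.7512  0.5032] mouth [ 0.5055 -0.1648  0.1347]
3 x {"dp":[0.001,0.001,0.000],"delta_rot":[7.8,0.3,0.1]}
75 [ 0.4862 -0.1314  0.1067] 0.0
3 x {"dp":[0.002,0.000,-0.000],"delta_rot":[8.3,-0.0,-0.0]}
100 [ 0.4915 -0.1322  0.1042] 0.0
3 x {"dp":[0.001,-0.001,-0.003],"delta_rot":[6.7,-0.0,-0.0]}
120 [ 0.4954 -0.1409  0.1027] 0.0
3 x {"dp":[0.001,-0.003,-0.004],"delta_rot":[6.7,-0.0,-0.0]}
140 [ 0.4986 -0.1561  0.1011] 0.0
3 x {"dp":[0.001,-0.005,-0.004],"delta_rot":[6.7,-0.0,-0.0]}
160 [ 0.5007 -0.1749  0.0996] 0.0
3 x {"dp":[0.000,-0.007,-0.002],"delta_rot":[6.7,0.0,0.0]}
180 [ 0.5015 -0.1955  0.098 ] 0.0
```

```bash
python3 -m handwheel '[{"dp":[0.001,0.001,0],"delta_rot":[7.8,0.3,0.1]},{"dp":[0.001,0.001,0],"delta_rot":[7.8,0.3,0.1]},{"dp":[0.001,0.001,0],"delta_rot":[7.8,0.3,0.1]},{"dp":[0.002,0,0],"delta_rot":[8.3,0,0]},{"dp":[0.002,0,0],"delta_rot":[8.3,0,0]},{"dp":[0.002,0,0],"delta_rot":[8.3,0,0]},{"dp":[0.001,-0.001,-0.003],"delta_rot":[6.7,0,0]},{"dp":[0.001,-0.001,-0.003],"delta_rot":[6.7,0,0]},{"dp":[0.001,-0.001,-0.003],"delta_rot":[6.7,0,0]},{"dp":[0.001,-0.003,-0.004],"delta_rot":[6.7,0,0]},{"dp":[0.001,-0.003,-0.004],"delta_rot":[6.7,0,0]},{"dp":[0.001,-0.003,-0.004],"delta_rot":[6.7,0,0]},{"dp":[0.001,-0.005,-0.004],"delta_rot":[6.7,0,0]},{"dp":[0.001,-0.005,-0.004],"delta_rot":[6.7,0,0]},{"dp":[0.001,-0.005,-0.004],"delta_rot":[6.7,0,0]},{"dp":[0,-0.007,-0.002],"delta_rot":[6.7,0,0]},{"dp":[0,-0.007,-0.002],"delta_rot":[6.7,0,0]},{"dp":[0,-0.007,-0.002],"delta_rot":[6.7,0,0]},{"dp":[0,0,0],"delta_rot":[0,0,0]},{"dp":[0,0,0],"delta_rot":[0,0,0]}]'
python3 - <<'E'
from pour import *
F=toolT(); q=observe()['joint_pos']; print(q, observe()['ft_force'])
print(F[:3,3],cupz(F),"mouth",F[:3,3]+F[:3,:3]@MT)
im=read_camera("scene"); cv2.imwrite("pics/s6.png",cv2.resize(im[170:340,90:310],None,fx=3,fy=3,interpolation=2))
T=pp(180,0,BOARD[:2],zm=.048); show(F,T)
E
```

```text
time: 11.25
position: [0.5039, -0.1712, 0.1019]
tool_rot: [5.4, 15.6, 2.5]
ft_force: [0.3, -0.0, -0.6]
finger_gap: 0.672
[-53.4124  35.2884 130.7025 119.8798  67.0005 108.0293] [ 0.3131 -0.0229 -0.6059]
[ 0.5039 -0.1712  0.1019] [-0.006   0.0913 -0.9958] mouth [ 0.5051 -0.1668  0.0543]
1 x {"dp":[-0.002,-0.025,-0.004],"delta_rot":[-4.8,-0.3,-2.4]}
```

View pics/s6.png

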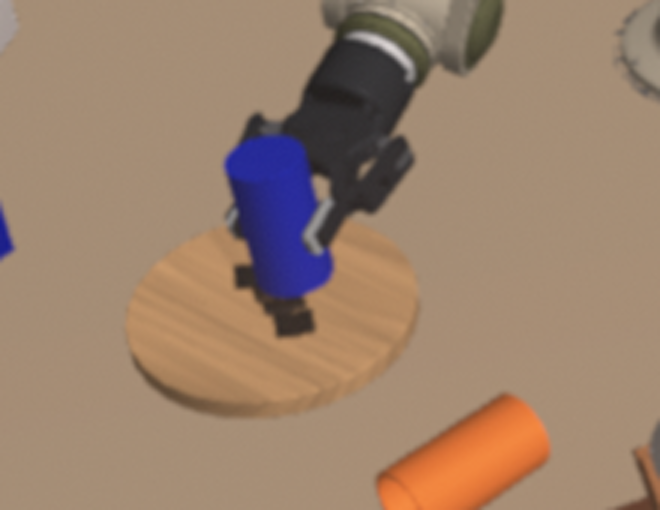

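```bash
python3 -m handwheel '[{"dp":[-0.001,-0.009,0],"delta_rot":[-1.6,-0.1,-0.8]},{"dp":[-0.001,-0.009,0],"delta_rot":[-1.6,-0.1,-0.8]},{"dp":[0,-0.007,0],"delta_rot":[-1.6,-0.1,-0.8]},{"dp":[0,0,0],"delta_rot":[0,0,0]},{"dp":[0,0,0],"delta_rot":[0,0,0]},{"dp":[0,0,0],"delta_rot":[0,0,0]}]'
python3 - <<'E'
from pour import *
F=toolT(); o_=observe();q=o_['joint_pos']; print(q, o_['ft_force'])
print(F[:3,3],cupz(F),"mouth",F[:3,3]+F[:3,:3]@MT)
im=read_camera("scene"); cv2.imwrite("pics/s7.png",cv2.resize(im[170:340,90:310],None,fx=3,fy=3,interpolation=2))
im=read_camera("side"); cv2.imwrite("pics/d7.png",cv2.resize(im[120:260,290:480],None,fx=3,fy=3,interpolation=2))
U=F.copy();U[2,3]+=.165; show(F,U,tmax=.03); print(ik(U,q))
E
```

```text
time: 11.9
position: [0.5025, -0.1926, 0.1014]
tool_rot: [-0.7, 15.4, 0.3]
ft_force: [0.2, 0.5, -0.4]
finger_gap: 0.669
[-55.0086  35.663  129.7934 120.3674  66.7541 102.2649] [ 0.2391  0.5377 -0.3619]
[ 0.5025 -0.1926  0.1014] [-0.0003 -0.0121 -0.9999] mouth [ 0.5041 -0.1932  0.0536]
6 x {"dp":[-0.007,-0.000,0.027],"delta_rot":[0.0,-0.0,0.0]}
(array([-55.0065,   8.3215, 126.4438, 104.0245,  54.7951, 134.8767]), np.float64(4.50541015426572e-11))
```

View pics/s7.png

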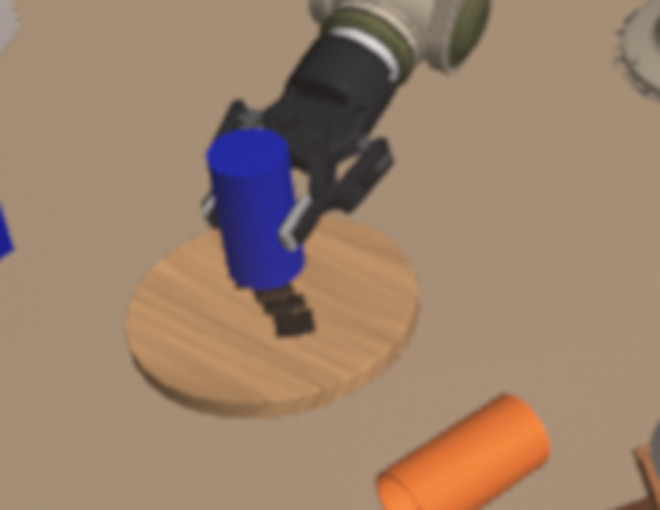

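View pics/d7.png

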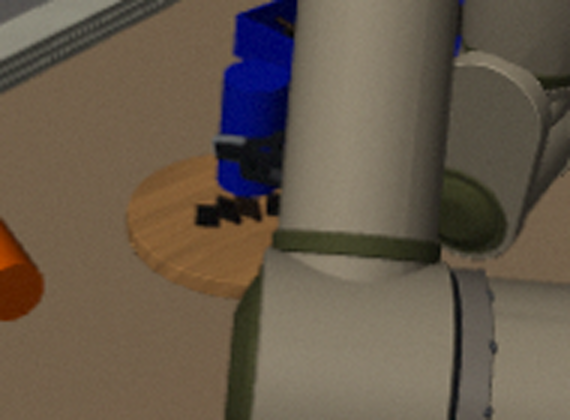

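```bash
python3 -m handwheel '[{"dp":[-0.004,0,0.014],"delta_rot":[0,0,0]},{"dp":[-0.007,0,0.027],"delta_rot":[0,0,0]},{"dp":[-0.007,0,0.027],"delta_rot":[0,0,0]},{"dp":[-0.007,0,0.027],"delta_rot":[0,0,0]},{"dp":[-0.007,0,0.027],"delta_rot":[0,0,0]},{"dp":[-0.007,0,0.027],"delta_rot":[0,0,0]},{"dp":[0,0,0],"delta_rot":[0,0,0]},{"dp":[0,0,0],"delta_rot":[0,0,0]}]'
python3 - <<'E'
from pour import *
F=toolT(); o_=observe();q=o_['joint_pos']; print(q, o_['ft_force'])
print(F[:3,3],cupz(F),"mouth",F[:3,3]+F[:3,:3]@MT)
im=read_camera("scene"); cv2.imwrite("pics/s8.png",cv2.resize(im[150:340,90:310],None,fx=3,fy=3,interpolation=2))
E
```

```text
time: 12.8
position: [0.5041, -0.1888, 0.2602]
tool_rot: [-0.6, 15.5, 0.4]
ft_force: [0.2, -0.3, -0.3]
finger_gap: 0.672
[-54.3963   8.948  126.8499 105.0201  54.6066 133.7517] [ 0.1814 -0.3244 -0.2563]
[ 0.5041 -0.1888  0.2602] [-0.0029 -0.0099 -0.9999] mouth [ 0.5055 -0.1892  0.2124]
```

View pics/s8.png

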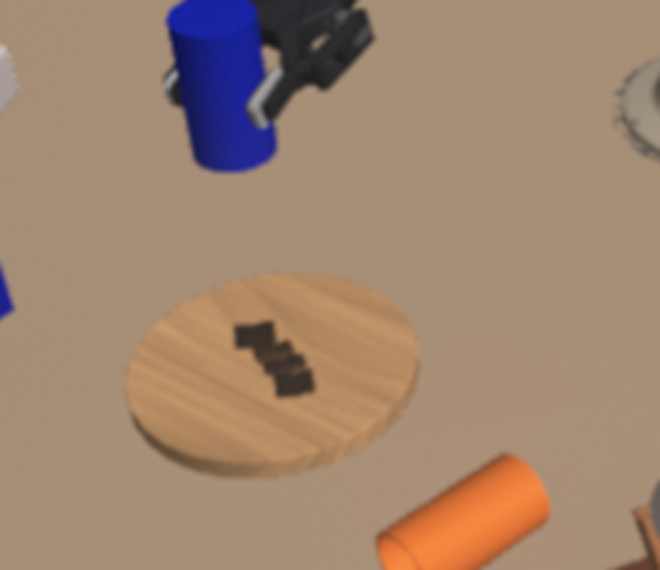

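```bash
python3 -m handwheel '[{"dp":[0,0,0],"delta_rot":[-8.5,0,0]},{"dp":[0,0,0],"delta_rot":[-8.5,0,0]},{"dp":[0,0,0],"delta_rot":[-8.5,0,0]},{"dp":[0,0,0],"delta_rot":[-8.5,0,0]},{"dp":[0,0,0],"delta_rot":[-8.5,0,0]},{"dp":[0,0,0],"delta_rot":[-8.5,0,0]},{"dp":[0,0,0],"delta_rot":[-8.5,0,0]},{"dp":[0,0,0],"delta_rot":[-8.5,0,0]},{"dp":[0,0,0],"delta_rot":[-8.5,0,0]},{"dp":[0,0,0],"delta_rot":[-8.5,0,0]},{"dp":[0,0,0],"delta_rot":[-8.5,0,0]},{"dp":[0,0,0],"delta_rot":[-8.5,0,0]},{"dp":[0,0,0],"delta_rot":[-8.5,0,0]},{"dp":[0,0,0],"delta_rot":[-8.5,0,0]},{"dp":[0,0,0],"delta_rot":[-8.5,0,0]},{"dp":[0,0,0],"delta_rot":[-8.5,0,0]},{"dp":[0,0,0],"delta_rot":[-8.5,0,0]},{"dp":[0,0,0],"delta_rot":[-8.5,0,0]},{"dp":[0,0,0],"delta_rot":[-8.5,0,0]},{"dp":[0,0,0],"delta_rot":[-8.5,0,0]}]'
python3 - <<'E'
from pour import *
F=toolT(); o_=observe();q=o_['joint_pos']; print(q, o_['ft_force'])
print(F[:3,3],cupz(F),"mouth",F[:3,3]+F[:3,:3]@MT)
def W(p,az,pitch):
    d=heading(az); b=np.radians(pitch); return mkT(d*np.cos(b)-np.array([0,0,np.sin(b)]),np.cross(d,[0,0,1]),p)
U=F0.copy(); U[2,3]+=.11
L=[W([.475,0,.26],18,18),W([.45,.17,.26],38,22),U]
prev=F
for T in L:
    show(prev,T,tmax=.035,rmax=6); q,e=ik(T,q); print(T[:3,3],q,round(e,4),"bottom",T[:3,3]+T[:3,:3]@o,cupz(T)); prev=T
E
```

```text
time: 14.85
position: [0.5005, -0.1847, 0.2302]
tool_rot: [-172.3, 17.4, 1.2]
ft_force: [-0.5, -0.1, -0.6]
finger_gap: 0.672
[-54.4849  12.0062 128.2216 105.7094  54.9465 -42.0797] [-0.4697 -0.109  -0.556 ]
[ 0.5005 -0.1847  0.2302] [ 0.5418 -0.1181  0.8322] mouth [ 0.5277 -0.1902  0.2692]
6 x {"dp":[-0.001,-0.032,-0.002],"delta_rot":[-2.1,-0.3,-2.7]}
[0.475 0.    0.26 ] [-39.7978  -0.8812 135.8295  99.8238  54.7592 -42.8399] 0.0 bottom [ 0.4463 -0.0093  0.2114] [0.5231 0.17   0.8351]
5 x {"dp":[0.010,-0.033,-0.004],"delta_rot":[-1.4,-0.8,-3.8]}
[0.45 0.17 0.26] [-16.8534  -1.8802 133.4404  95.5593  49.6164 -36.5606] 0.0 bottom [0.4236 0.1494 0.2136] [0.4783 0.3737 0.7947]
5 x {"dp":[0.024,-0.018,-0.006],"delta_rot":[-0.9,-0.5,-2.1]}
[0.4788 0.3174 0.2398] [  6.4908  11.4957 120.4446 102.1313  39.4502 -36.9784] 0.0 bottom [0.4558 0.2902 0.195 ] [0.4152 0.4907 0.7661]
```

```bash
python3 -m handwheel '[{"dp":[-0.001,-0.032,-0.003],"delta_rot":[-2.1,-0.3,-2.7]},{"dp":[-0.001,-0.032,-0.003],"delta_rot":[-2.1,-0.3,-2.7]},{"dp":[-0.001,-0.032,-0.003],"delta_rot":[-2.1,-0.3,-2.7]},{"dp":[-0.001,-0.032,-0.003],"delta_rot":[-2.1,-0.3,-2.7]},{"dp":[-0.001,-0.032,-0.003],"delta_rot":[-2.1,-0.3,-2.7]},{"dp":[-0.001,-0.032,-0.003],"delta_rot":[-2.1,-0.3,-2.7]},{"dp":[0.010,-0.033,-0.005],"delta_rot":[-1.4,-0.8,-3.8]},{"dp":[0.010,-0.033,-0.005],"delta_rot":[-1.4,-0.8,-3.8]},{"dp":[0.010,-0.033,-0.005],"delta_rot":[-1.4,-0.8,-3.8]},{"dp":[0.010,-0.033,-0.005],"delta_rot":[-1.4,-0.8,-3.8]},{"dp":[0.010,-0.033,-0.005],"delta_rot":[-1.4,-0.8,-3.8]}]'
python3 - <<'E'
from pour import *
F=toolT(); o_=observe();q=o_['joint_pos']; print(q, o_['ft_force'])
print(F[:3,3],cupz(F),"mouth",F[:3,3]+F[:3,:3]@MT)
U=F0.copy(); U[2,3]+=.11
for T in (U,): show(F,T,tmax=.03,rmax=6)
E
```

```text
time: 15.95
position: [0.4462, 0.1856, 0.2591]
tool_rot: [-178.5, 22.9, 40.3]
ft_force: [1.0, -0.3, -0.8]
finger_gap: 0.671
[-14.6175  -1.7144 132.6722  93.9851  49.0913 -33.6086] [ 0.9615 -0.3469 -0.8174]
[0.4462 0.1856 0.2591] [0.4888 0.3817 0.7845] mouth [0.4704 0.2046 0.2956]
5 x {"dp":[0.023,-0.015,-0.005],"delta_rot":[-1.1,-0.4,-1.7]}
```

```bash
python3 -m handwheel '[{"dp":[0.023,-0.015,-0.006],"delta_rot":[-0.6,-0.4,-1.7]},{"dp":[0.023,-0.015,-0.006],"delta_rot":[-0.6,-0.4,-1.7]},{"dp":[0.023,-0.015,-0.006],"delta_rot":[0,-0.4,-1.7]},{"dp":[0.023,-0.015,-0.006],"delta_rot":[0,-0.4,-1.7]},{"dp":[0.018,-0.012,-0.005],"delta_rot":[0,-0.4,-1.7]},{"dp":[0,0,0],"delta_rot":[0,0,0]},{"dp":[0,0,0],"delta_rot":[0,0,0]}]'
python3 - <<'E'
from pour import *
F=toolT(); o_=observe();q=o_['joint_pos']; print(q, o_['ft_force'])
U=F0.copy(); U[2,3]+=.10
for T in (U,): show(F,T,n=1)
im=read_camera("wrist")
from fit import cyl
# cup as it sat in the gripper at grasp
C=F@G
for r in proj("wrist",cyl(C[:3,3],C[:3,2]),F).reshape(2,-1,2): cv2.polylines(im,[np.round(r).astype(int)],True,(0,255,0),1)
cv2.imwrite("pics/w9o.png",im)
E
```

```text
time: 16.65
position: [0.4749, 0.3245, 0.2326]
tool_rot: [-175.0, 25.4, 50.9]
ft_force: [-0.4, -0.5, -0.2]
finger_gap: 0.671
[  7.2591  12.2627 120.2903 101.4023  39.5251 -31.9084] [-0.4347 -0.4542 -0.1527]
1 x {"dp":[-0.002,0.008,0.003],"delta_rot":[-4.6,0.8,1.2]}
```

View pics/w9o.png

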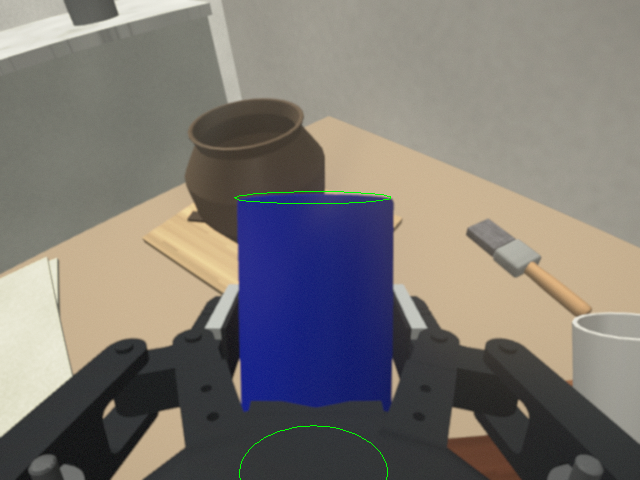

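The cup sits in the fingers exactly as it did at the grasp, with its rim at v≈198 and u from 238 to 392. Now I'll line up above the cradle.

```bash
python3 -m handwheel '[{"dp":[-0.002,0.008,0.003],"delta_rot":[-4.6,0.8,1.2]},{"dp":[0,0,0],"delta_rot":[0,0,0]}]'
python3 - <<'E'
from pour import *
F=toolT(); U=F0.copy(); U[2,3]+=.04
show(F,U,n=1); show(F,U,n=3)
E
```

```text
time: 16.9
position: [0.4787, 0.3151, 0.2292]
tool_rot: [179.8, 24.7, 49.4]
ft_force: [-0.2, 0.0, -1.1]
finger_gap: 0.674
1 x {"dp":[0.026,-0.002,0.053],"delta_rot":[0.0,0.1,-0.2]}
3 x {"dp":[0.009,-0.001,0.018],"delta_rot":[0.0,0.0,-0.1]}
```

```bash
python3 -m handwheel '[{"dp":[0.008,-0.001,0.017],"delta_rot":[0,0,0]},{"dp":[0.008,-0.001,0.017],"delta_rot":[0,0,0]},{"dp":[0.008,0,0.015],"delta_rot":[0,0,0]},{"dp":[0,0,0],"delta_rot":[0,0,0]}]'
python3 - <<'E'
from pour import *
for _ in range(2):
    F=toolT(); U=F0.copy(); U[2,3]+=.005
    show(F,U,n=1); print(observe()['ft_force']); im=read_camera("scene")
cv2.imwrite("pics/s10.png",cv2.resize(im[230:390,270:450],None,fx=3,fy=3,interpolation=2))
E
```

```text
time: 17.3
position: [0.4785, 0.3153, 0.1741]
tool_rot: [-179.8, 24.7, 49.2]
ft_force: [-0.3, -0.0, -0.9]
finger_gap: 0.674
1 x {"dp":[0.018,-0.001,0.035],"delta_rot":[-0.5,0.0,-0.4]}
[-0.2963 -0.0222 -0.9105]
1 x {"dp":[0.018,-0.001,0.036],"delta_rot":[-0.4,-0.0,-0.4]}
[-0.1703  0.285  -1.2481]
```

View pics/s10.png

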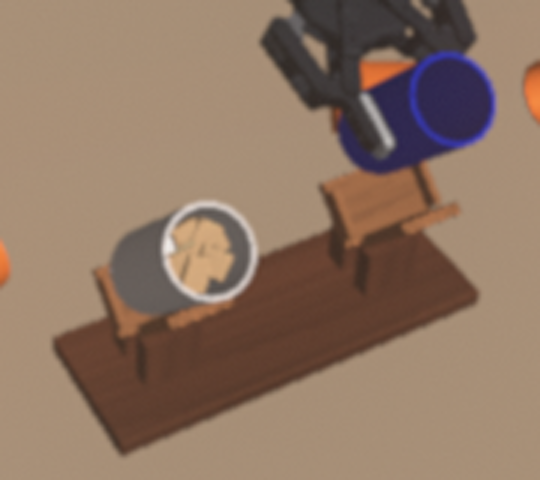

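```bash
python3 -m handwheel '[{"dp":[0.005,-0.001,0.010],"delta_rot":[-0.4,0,-0.4]},{"dp":[0.005,0,0.010],"delta_rot":[0,0,0]},{"dp":[0.004,0,0.008],"delta_rot":[0,0,0]},{"dp":[0,0,0],"delta_rot":[0,0,0]}]'
python3 - <<'E'
from pour import *
F=toolT(); show(F,F0,n=1); print(observe()['ft_force'],observe()['torque'])
E
```

```text
time: 17.8
position: [0.4807, 0.3169, 0.1494]
tool_rot: [179.7, 24.1, 49.5]
ft_force: [0.2, 0.4, -0.4]
finger_gap: 0.669
1 x {"dp":[0.007,-0.002,0.018],"delta_rot":[0.2,-0.5,-0.1]}
[ 0.1653  0.4223 -0.3766] [-0.4054  0.3581  0.0214]
```

```bash
python3 -m handwheel '[{"dp":[0.003,-0.001,0.007],"delta_rot":[0,-0.5,0]},{"dp":[0.002,-0.001,0.006],"delta_rot":[0,0,0]},{"dp":[0,0,0],"delta_rot":[0,0,0]}]'
python3 - <<'E'
from pour import *
F=toolT(); show(F,F0,n=1); print(observe()['ft_force'],observe()['torque'])
E
```

```text
time: 18.1
position: [0.4792, 0.3177, 0.137]
tool_rot: [179.6, 24.5, 49.5]
ft_force: [-0.7, -0.4, -0.3]
finger_gap: 0.669
1 x {"dp":[0.003,-0.000,0.007],"delta_rot":[0.2,-0.1,-0.1]}
[-0.6901 -0.3509 -0.3129] [-0.3639  0.3598  0.02  ]
```

```bash
python3 -m handwheel '[{"dp":[0.001,0,0.004],"delta_rot":[0,0,0]},{"dp":[0.001,0,0.003],"delta_rot":[0,0,0]},{"dp":[0,0,0],"delta_rot":[0,0,0]}]'
python3 - <<'E'
from pour import *
F=toolT(); show(F,F0,n=1); print(observe()['ft_force'],observe()['torque'])
im=read_camera("scene"); cv2.imwrite("pics/s11.png",cv2.resize(im[230:390,270:450],None,fx=3,fy=3,interpolation=2))
im=read_camera("side"); cv2.imwrite("pics/d11.png",cv2.resize(im[170:330,160:340],None,fx=3,fy=3,interpolation=2))
E
```

```text
time: 18.4
position: [0.4789, 0.3169, 0.1302]
tool_rot: [179.6, 24.4, 49.5]
ft_force: [1.4, 1.0, 1.1]
finger_gap: 0.668
1 x {"dp":[0.000,-0.000,0.000],"delta_rot":[0.2,-0.2,-0.1]}
[1.3932 0.9548 1.1157] [-0.1937  0.1665 -0.0333]
```

View pics/s11.png

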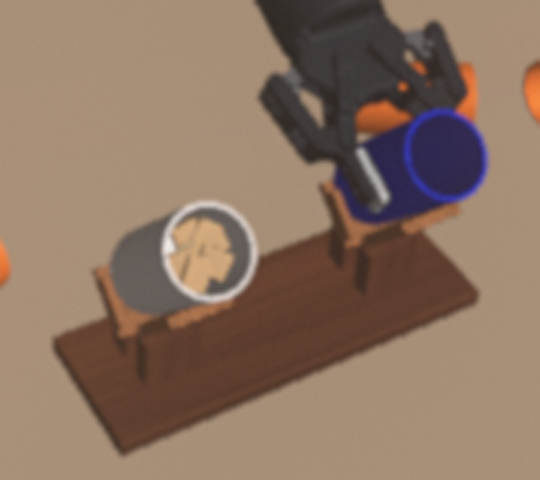

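View pics/d11.png

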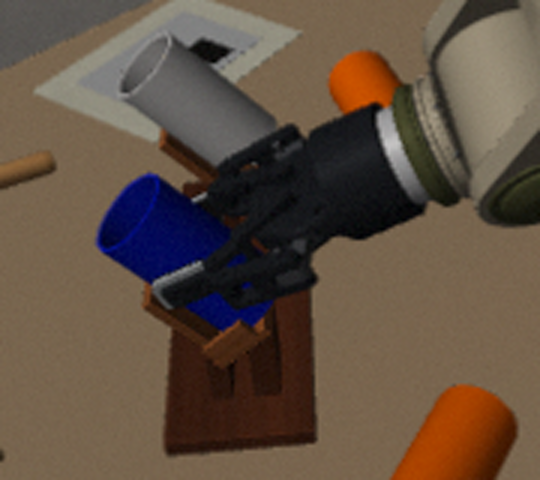

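```bash
python3 -m handwheel '[{"dp":[0,0,0],"delta_rot":[0,0,0]},{"dp":[0,0,0],"delta_rot":[0,0,0]},{"dp":[0,0,0],"delta_rot":[0,0,0]}]' 0.5; python3 -m handwheel '[{"dp":[0,0,0],"delta_rot":[0,0,0]},{"dp":[0,0,0],"delta_rot":[0,0,0]},{"dp":[0,0,0],"delta_rot":[0,0,0]},{"dp":[0,0,0],"delta_rot":[0,0,0]},{"dp":[0,0,0],"delta_rot":[0,0,0]},{"dp":[0,0,0],"delta_rot":[0,0,0]}]' 1
python3 - <<'E'
from pour import *
F=toolT(); show(F,F0,n=1); print(observe()['ft_force'])
im=read_camera("wrist"); C=C0
from fit import cyl
for r in proj("wrist",cyl(C[:3,3],C[:3,2]),F).reshape(2,-1,2): cv2.polylines(im,[np.round(r).astype(int)],True,(0,255,0),1)
cv2.imwrite("pics/w12.png",im)
E
```

```text
time: 18.8
position: [0.4787, 0.3169, 0.1302]
tool_rot: [179.6, 24.5, 49.5]
ft_force: [0.3, 1.0, -0.6]
finger_gap: 0.751
time: 19.4
position: [0.4786, 0.3168, 0.1302]
tool_rot: [179.6, 24.5, 49.5]
ft_force: [0.3, -0.0, -1.2]
finger_gap: 1.004
1 x {"dp":[0.001,-0.000,0.000],"delta_rot":[0.3,-0.2,-0.1]}
[ 0.2619 -0.0381 -1.2034]
```

View pics/w12.png

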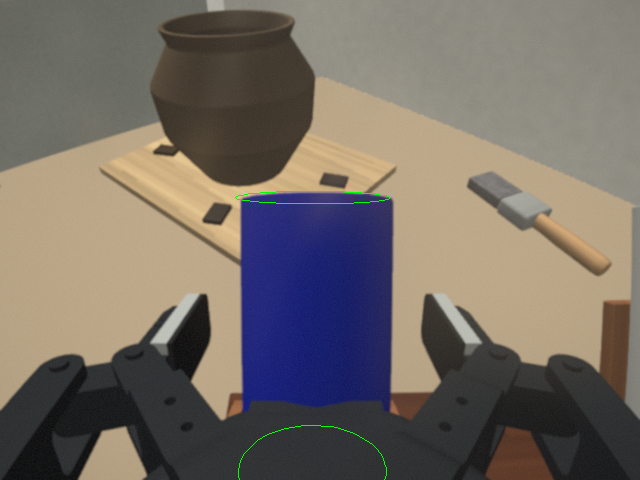

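```bash
python3 -m handwheel '[{"dp":[-0.015,0,0],"delta_rot":[0,0,0]},{"dp":[-0.025,0,0],"delta_rot":[0,0,0]},{"dp":[-0.025,0,0],"delta_rot":[0,0,0]},{"dp":[-0.025,0,-0.002],"delta_rot":[0,0,0]},{"dp":[-0.025,0,-0.01],"delta_rot":[0,0,0]},{"dp":[-0.01,0,-0.01],"delta_rot":[0,0,0]},{"dp":[0,0,0],"delta_rot":[0,0,0]},{"dp":[0,0,0],"delta_rot":[0,0,0]}]'
python3 - <<'E'
from pour import *
F=toolT(); print(observe()['ft_force'])
im=read_camera("wrist")
from fit import cyl
for r in proj("wrist",cyl(C0[:3,3],C0[:3,2]),F).reshape(2,-1,2): cv2.polylines(im,[np.round(r).astype(int)],True,(0,255,0),1)
cv2.imwrite("pics/w13.png",im)
for c in ("scene","side"): cv2.imwrite(f"pics/{c}13.png",read_camera(c))
E
```

```text
time: 20.25
position: [0.4078, 0.235, 0.2035]
tool_rot: [179.5, 24.5, 49.5]
ft_force: [-0.1, 0.1, -0.4]
finger_gap: 1.001
[-0.0624  0.1173 -0.374 ]
```

View pics/w13.png

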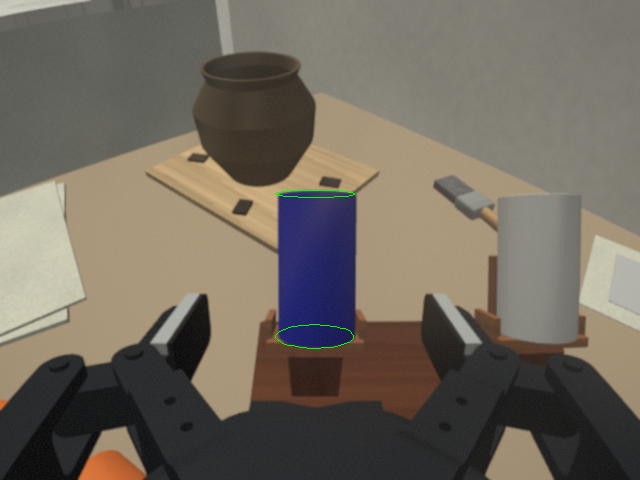

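View pics/scene13.png

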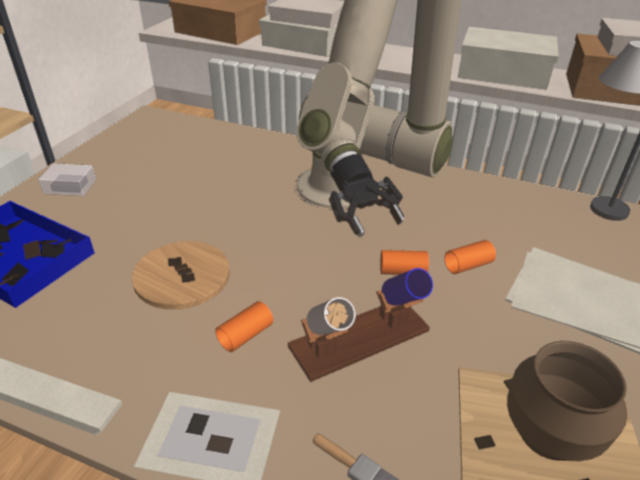

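View pics/side13.png

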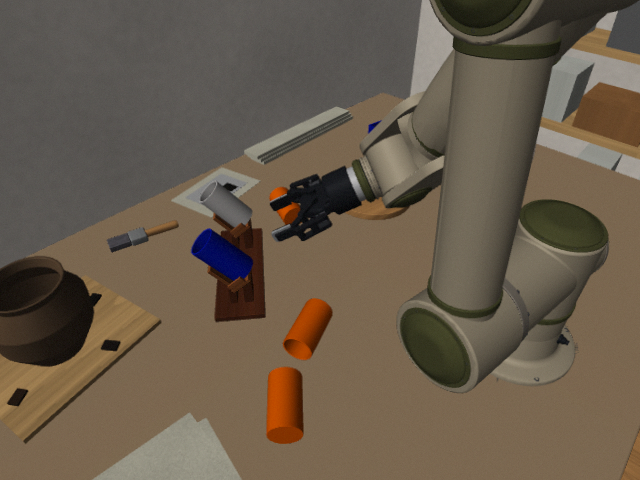

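Run:
```python
import cv2,numpy as np
im=cv2.imread("pics/scene13.png")
a=cv2.resize(im[250:290,155:205],(500,400),interpolation=cv2.INTER_CUBIC)
b=cv2.resize(im[262:312,375:440],(390,300),interpolation=cv2.INTER_CUBIC); c=cv2.resize(cv2.imread("pics/scene0.png")[262:312,375:440],(390,300),interpolation=cv2.INTER_CUBIC)
bc=cv2.convertScaleAbs(np.hstack([b,c]),alpha=2.0)
o=np.zeros((600,780,3),np.uint8); o[:300,:780]=bc; o[300:,:375]=cv2.convertScaleAbs(cv2.resize(a,(375,300)),alpha=1.5)
cv2.imwrite("pics/fin.png",o)
```

```text
(no output)
```

View pics/fin.png

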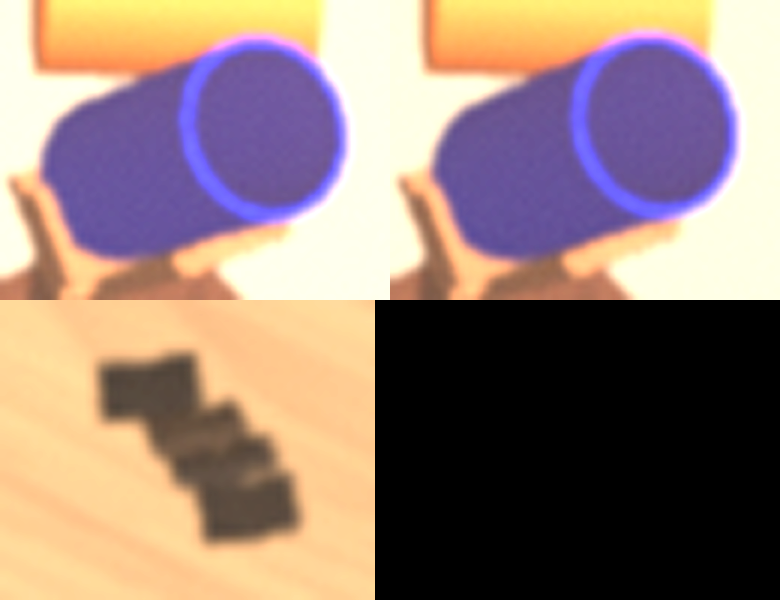

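Four separate sherds lie in a heap near the middle of the board. The blue cup is back exactly as it started (left: now, right: start).

```bash
python3 -c "
from bench import *
print(observe()['time']); print(sign_off())"
```

```text
20.4
the job is handed in; nothing more can be done
None
```

The job is done and handed in at 20.4 s of the 56 s allowed.

I gripped the blue cup from the robot's side, carried it over the board and turned it upside down. I then lifted it straight up, still upside down, turned it upright again and set it back in its own place in the rack.

**Last checks:**
- **Sherds:** the final scene picture shows four separate sherds in a heap near the middle of the board. The wrist force fell from about 1.8 N with the cup loaded to about 0.3–0.6 N, which fits an empty cup.
- **Pouring position:** when the turn ended, the mouth was about 28 mm to one side of the middle and 36 mm above the board. I moved it over the middle before lifting. The sherds had mostly fallen by then.
- **Lift:** the mouth reached 21 cm above the table, which is about 19 cm above the board.
- **Cup in the rack:** it stands mouth up and matches its starting outline in the wrist and scene pictures.
- **Other things:** the white cup and the orange look-alikes look unmoved, and nothing fell. The gripper is open and clear of everything.

**Disagreements:**
- **Cup heading:** fitting the blue cup's outline alone gave about 43° for the direction it leans. The rack base and the line between the two cups gave 50°. I used 50°, which the wrist camera supported.
- **Sag:** while turning the empty cup upright, the arm sank about 3 cm at a safe height. I corrected this on the way back to the rack.

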